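Stock the gym's can chiller and set the chill timer

TASK

Stock the can chiller on the gym counter: first slide its front gate fully across to the end stop so that the ramp is closed off, then lay the cans one at a time on the open upper end of the ramp and let them roll down, all the slim cans first and the wide ones after, so that the slim ones will come out first. When every can is in, wind the bell timer clockwise past its thick top mark (30 minutes), then turn it back and leave it set to 15 minutes (the longer tick halfway). Leave the other things on the counter where they are.

Things in the scene. Friction and masses are not known exactly. Their poses are not given: they have to be found in the camera images.
- chiller: the can chiller, fixed to the counter: a black base 300 mm long, 150 mm wide, carrying a straight ramp (chute) with white side walls. Origin on the counter under the ramp's low end; x is the level direction in which the ramp rises, away from the robot, y its left, z up
- chute: the ramp: floor 275 mm long, 120 mm wide, rising 13 deg; walls 8 mm thick, 36 mm high; open at both ends. Origin mid-floor at the low end, at the gate's inner face, 35 mm up; x up the ramp, y across, z square to the floor. A can laid across it (axis along y) at about x = 225 mm rolls down when let go: first slim rests at x = 28, second 72, wide ones behind; 4 cans reach 210
- gate (a joint): the gate's travel in m, along the chiller's +y: 0 = fully open (the gate stands beside the ramp, at its right), 0.11 = fully closed at its end stop (across the ramp). It moves with about 2 N of friction and stays where it is left; without it cans roll out of the low end
- gate_grip (a point): centre of the gate's black grip, an upright block 16 mm thick (chiller's x), 60 mm wide (chiller's y) and 46 mm high on top of the white gate plate; the centre is 111 mm above the counter. Can be pinched from above across its thickness. Axes as the chiller's
- timer (a joint): the timer's reading in rad, 0.06 rad a minute, growing as the knob turns clockwise seen from above: 0 = zero minutes, 0.9 = 15 minutes (longer tick), 1.8 = 30 minutes (the thick top mark), a stop at 2.1. Friction 0.04 N m, no spring: it stays where it is left
- timer_grip (a point): the point on the knob's axis at the height to grip it, 77 mm above the counter: a bar 61 mm long, 14 mm wide, its top 7 mm above this point and 32 mm tall, standing along this point's x axis (which turns with the knob); the white pointer line is on its -x end
- timer_case: the bell timer's round white case, fixed to the counter, 124 mm in diameter, 40 mm high, black ticks every 5 minutes around the knob; origin at the centre of its underside; the zero tick (longer) is on its -x side and the ticks run clockwise from it, 0.3 rad apart, to the thick 30-minute mark
- slim_a: lying on its side, a plain metal drink can with a white band, slim: a cylinder 44 mm in diameter and 110 mm long, about 200 g; the origin is its centre, its own x axis runs along the cylinder; it rolls easily; the mat's rim keeps it on the mat. None if absent this time
- slim_b: lying on its side, a plain metal drink can with a white band, slim: a cylinder 44 mm in diameter and 110 mm long, about 200 g; the origin is its centre, its own x axis runs along the cylinder; it rolls easily; the mat's rim keeps it on the mat. None if absent this time
- wide_a: lying on its side, a plain metal drink can with a white band, wide: a cylinder 58 mm in diameter and 110 mm long, about 300 g; the origin is its centre, its own x axis runs along the cylinder; it rolls easily; the mat's rim keeps it on the mat. None if absent this time
- wide_b: lying on its side, a plain metal drink can with a white band, wide: a cylinder 58 mm in diameter and 110 mm long, about 300 g; the origin is its centre, its own x axis runs along the cylinder; it rolls easily; the mat's rim keeps it on the mat. None if absent this time
- mat: black rubber mat fixed on the counter on which the cans and the timer are; its surface 1 mm above the counter, 400 x 480 mm inside a raised rim 10 mm thick and 17 mm high (420 x 500 mm outside); origin in its middle, on the counter, x and y along its 420 and 500 mm sides
- weight: bystander: steel hand weight with a small knob on top, standing on the mat, 56 mm in diameter, 86 mm tall; origin under its centre
- shaker: bystander: grey shaker bottle, 76 mm in diameter, 190 mm tall, upright; origin under its centre
- roller: bystander: short black massage roller standing on end, 100 mm in diameter, 90 mm tall; origin under its centre
- remote: bystander: black remote control lying flat, 150 x 45 x 20 mm; origin under its centre
Things that resemble listed ones, but are neither listed nor needed, are in the scene too. What is shaped like the slim_a but brown or orange is not meant.

How it is judged:
On the way, in this order (a step that is already met when the one before it is completed fails the run):
1. the gate is slid fully across to its end stop (value of joint gate above 0.105 m), for 0.2 s.
2. all the slim cans lie in the ramp, foremost against the gate, with the gate closed (value of joint gate above 0.105 m and x of slim_a in the frame of chute between 0.01 and 0.079 m and y of slim_a in the frame of chute between -0.012 and 0.012 m and z of slim_a in the frame of chute between 0.015 and 0.029 m and linear speed of each of slim_a, slim_b below 0.03 m/s and x of slim_b in the frame of chute between 0.01 and 0.079 m and y of slim_b in the frame of chute between -0.012 and 0.012 m and z of slim_b in the frame of chute between 0.015 and 0.029 m), for 0.2 s.
3. all the wide cans lie in the ramp behind them (all of step 2 and x of wide_a in the frame of chute between 0.01 and 0.195 m and y of wide_a in the frame of chute between -0.012 and 0.012 m and z of wide_a in the frame of chute between 0.022 and 0.036 m and linear speed of each of wide_a, wide_b below 0.03 m/s and x of wide_b in the frame of chute between 0.01 and 0.195 m and y of wide_b in the frame of chute between -0.012 and 0.012 m and z of wide_b in the frame of chute between 0.022 and 0.036 m), for 0.2 s.
4. the timer is wound past its thick 30-minute mark (value of joint timer above 1.8 rad), for 0.05 s.
5. the timer is turned back to 15 minutes (value of joint timer between 0.8 and 1 rad), for 0.2 s.
At the end, for the whole second after the job is handed in: The gate is within 5 mm of its end stop; every can present lies across the ramp on its floor, at rest, the slim ones foremost (centres within 79 mm of the gate along the ramp) and the wide ones behind (within 195 mm); the timer stands at 15 minutes, give or take about 1.6 minutes (0.80 to 1.00 rad) (all of step 3 and all of step 5); the robot touches nothing.
It fails at once if a bystander is moved by more than 40 mm (distance of any of weight, shaker, roller, remote from where it was at the start of the episode above 0.04 m).
Of slim_a, slim_b, wide_a, wide_b only 3 to 4 are there at a start; the rules pass over those that are not, and their reading is None.
At some moment in a run one of slim_a, slim_b, wide_a, wide_b may be knocked a few centimetres aside while the robot is not near it.
It also fails if it takes over 210 s, if anything falls off the work surface, if the arm or the gripper's body presses on something with over 40 N, if the wrist force passes 120 N, or if a joint passes its speed limit or range.

ROBOT

A 6-joint arm with a two-finger parallel gripper is mounted at the origin on the work surface. World frame = base frame: x ahead of the robot, y to its left, z up, the work surface at z = 0. Lengths are in m, angles in rad, forces in N, time in s.
With the tool pointing down it reaches from about 0.35 to 0.775 m from the base axis. Payload 7.3 kg.
Tool frame: the origin (TCP) lies midway between the tips of the shut fingers; the grasp point (between the pads) lies 19 mm behind it; z points along the fingers, y is the line along which they close (so a half turn about z gives the same grasp; the last joint's range is limited). The gripper opens to 92 mm and grips with 3 to 60 N. Pads are 19 mm wide; open, the fingers measure 130 mm over their backs; the gripper's body (75 mm by 190 mm) begins 47 mm behind the grasp point.
Start: joints at [1.023, 0.342, 1.524, -0, 1.275, -0.146], TCP at [0.205, 0.483, 0.227] pointing down, gripper open.
Joint ranges: [-2.53, 2.53], [-0.77, 2.02], [0.04, 2.7], [-1, 4.14], [0.28, 2.66], [-3.11, 3.11]. Speed limits (rad/s): [2.57, 2.57, 3.14, 3.14, 3.14, 3.14].

INTERFACE

Orientations are given as [roll, pitch, yaw] about the fixed x, y, z axes, in that order (R = Rz(yaw) Ry(pitch) Rx(roll)).
In Python, from cell import robot, read_camera, camera_params, nets gives the robot as it stands. The module is installed in compiled form; this text tells all that it offers.
- The arm moves only by the tool step_arm, never from a script. Its argument "steps" is a list of rows, each an object of numbers: "x", "y", "z": the shift along the tool's x, y, z as a fraction of full scale; "rx", "ry", "rz": the turn, a rotation vector about the tool's x, y, z as a fraction of full scale; "claw": the opening, from -1 (shut) to 1 (fully open). In form: [{"x": .., "y": .., "z": .., "rx": .., "ry": .., "rz": .., "claw": ..}, ...]. A call has 1 to 12 rows; each row is the pose to reach, as a shift and turn from the pose commanded when the call began, along the tool's axes at that moment; what a row does not reach only later rows make up. Full scale, the value 1, is 750 mm for a shift and pi/4 rad for a turn. A row lasts 1/12 s, in which the tool goes at most 41.7 mm and 7.16 degrees, less where a joint would pass 70% of its speed; a pose out of reach is approached as far as the arm can. A call with a number of a shift or a turn outside -1 to 1 is refused whole. A call with a gripper value outside its range is refused whole. The fingers move at their own pace and stop on an object; "squeeze" is the grip in N (left out, the last holds). Time passes only in rows, so rows that repeat a pose let the fingers close. It gives the time, the measured TCP pose, the force, the opening and the grip force at its end, in the units of the state.
- robot.observe(): the state, without advancing time (a new reading comes with each control period).
- read_camera(name): name is "scene" or "top" or "wrist"; returns (picture, depth): 384x512x3 uint8, blue, green, red; 384x512 float32, m along the optical axis (not along the pixel's ray), 0 where there is no reading.
- camera_params(name): a dict with "fx", "fy", "cx", "cy" (pixels), "k1" (the pictures are not rectified: a ray, as slopes to the right and down, at radius r is drawn at 1 + k1 r^2 times it, then the intrinsics apply), "R" (3x3) and "t" (3): a world point X has camera coordinates R X + t; the wrist camera has in their place "hand_eye" (4x4, takes a point from camera to tool coordinates, whose origin is the TCP and whose axes are the flange's). Camera axes: x right, y down, z forward; pixel columns grow to the right and rows downward; lengths in m; the calibration is good to about 2 mm. A picture is of the moment at which its call begins: read the wrist's pose just before it. camera_params takes no time and is no camera call.
- robot.hand_in(): hands the job in; it is judged then, once.
Trained networks look in the newest picture that a camera, given by its name, has taken for a name from the list of things; names that differ only in an ending like _2 or _b are one class to them, and where a whole thing is asked for, a point or a joint stands for the part that bears it (a point fixed in the world has none). Each returns a list of dicts, best first, with "conf" (0 to 1); they miss things now and then, are a little off and sometimes report something else, mostly with a low value. They report only what shows in the picture. A call takes as long as a camera call. They do not tell look-alikes from the thing itself.
- nets.masks_of(camera, query): "region" (384x512 bool, what is visible of it) and "box" ([left, top, right, bottom] in pixels, round what is visible of it).
- nets.landmark_of(camera, query): "pixel" ([row, column] in pixels: a listed point, or the origin of a listed thing).
The state is a dict: "time": time; "qpos": joint angles; "qvel": joint speeds; "joint_efforts": joint torques, N m; "tool_pos": TCP position; "tool_rot": TCP orientation; "contact_force": force on the tool from outside, world axes, zero at the start; "torque": the same for the moment, N m; "opening": finger opening in m; "grip_force": force on a finger pad.
Only numpy, scipy, OpenCV 4.12 (cv2) and the standard library are available. Lean on these libraries where they do the work, as an engineer would, in place of code of your own. Each camera call takes 0.05 s, during which the arm holds its last target. There are 200 camera calls.

## Working session

There is one attempt and no reset: what is moved stays moved. The work goes in short steps, Python scripts to look and compute and a tool call to move; the robot and the scene stay as the last step left them, time stands still between calls to the robot, and variables do not carry over. Pictures are saved under pics/ and viewed, at most 14 in all, crops included, and the job is handed in when it is done.

Besides the shell and the picture viewer there is one more tool, called after "Call:" by a JSON object that holds its "api" and its "payload", one argument or row to a line. step_arm: Moves the arm, as the interface text tells. Its arguments: {"type":"object","properties":{"steps":{"type":"array","items":{"type":"object","properties":{"x":{"type":"number","minimum":-1,"maximum":1},"y":{"type":"number","minimum":-1,"maximum":1},"z":{"type":"number","minimum":-1,"maximum":1},"rx":{"type":"number","minimum":-1,"maximum":1},"ry":{"type":"number","minimum":-1,"maximum":1},"rz":{"type":"number","minimum":-1,"maximum":1},"claw":{"type":"number"}}}},"squeeze":{"type":"number"}},"required":["steps"]}

```bash
mkdir -p pics
cat > h.py <<'E'
import numpy as np, cv2
from scipy.spatial.transform import Rotation as Ro
from cell import robot, read_camera, camera_params, nets
def Twrist(s):
    T=np.eye(4);T[:3,:3]=Ro.from_euler('xyz',s['tool_rot']).as_matrix();T[:3,3]=s['tool_pos'];return T
def cloud(name):
    """picture, world points (384x512x3), valid mask"""
    s=robot.observe(); im,d=read_camera(name); return im,back(name,d,s),d>0
def back(name,d,s):
    p=camera_params(name); h,w=d.shape
    u,v=np.meshgrid(np.arange(w,dtype=float),np.arange(h,dtype=float))
    K=np.array([[p['fx'],0,p['cx']],[0,p['fy'],p['cy']],[0,0,1]])
    n=cv2.undistortPoints(np.stack([u,v],-1).reshape(-1,1,2),K,np.array([p['k1'],0,0,0])).reshape(h,w,2)
    X=np.dstack([n[...,0]*d,n[...,1]*d,d])
    if 'hand_eye' in p:
        M=Twrist(s)@np.array(p['hand_eye']); return X@M[:3,:3].T+M[:3,3]
    return (X-np.array(p['t']))@np.array(p['R'])
def proj(name,P):
    p=camera_params(name); X=np.array(p['R'])@np.array(P)+np.array(p['t']); a=X[:2]/X[2]; a=a*(1+p['k1']*(a@a))
    return a*[p['fx'],p['fy']]+[p['cx'],p['cy']]
def move(pos,yaw,):
    """tool-down target -> fractions for the row, from current measured pose"""
    s=robot.observe(); T=Twrist(s); R=T[:3,:3]
    d=R.T@(np.array(pos)-T[:3,3])/.75
    Rt=Ro.from_euler('xyz',[np.pi,0,yaw]).as_matrix()
    r=Ro.from_matrix(R.T@Rt).as_rotvec()/(np.pi/4)
    return np.round(d,4),np.round(r,4)
E
python3 - <<'E'
from h import *
s=robot.observe(); print(s['tool_pos'],s['tool_rot'],s['time'])
for n in('top','scene'):
    im,X,v=cloud(n); cv2.imwrite(f'pics/{n}0.png',im); np.savez(f'{n}0.npz',im=im,X=X,v=v)
    for q in ['chiller','gate_grip','timer_grip','timer_case','slim_a','wide_a','weight','mat','shaker','roller','remote']:
        L=nets.landmark_of(n,q)
        print(n,q,[(round(l['conf'],2),np.round(l['pixel']).astype(int).tolist(),np.round(X[tuple(np.clip(np.round(l['pixel']).astype(int),0,[383,511]))],3).tolist()) for l in L[:5]])
print(robot.observe()['time'])
E
```

```text
[0.20506171 0.48284515 0.22603206] [-3.14003088e+00 -2.36195700e-04  2.73977052e+00] 0.0
top chiller [(0.66, [190, 322], [0.41, -0.155, 0.037])]
top gate_grip [(0.73, [210, 351], [0.346, -0.217, 0.12]), (0.31, [107, 256], [0.672, 0.044, 0.056])]
top timer_grip [(0.61, [111, 262], [0.659, 0.025, 0.055])]
top timer_case []
top slim_a [(0.83, [275, 176], [0.163, 0.299, 0.043]), (0.79, [133, 191], [0.599, 0.249, 0.04]), (0.64, [200, 84], [0.397, 0.579, 0.044]), (0.61, [184, 254], [0.433, 0.056, 0.045]), (0.53, [140, 104], [0.572, 0.499, 0.091])]
top wide_a [(0.91, [184, 209], [0.435, 0.193, 0.062]), (0.69, [179, 156], [0.455, 0.354, 0.059]), (0.59, [140, 100], [0.593, 0.55, -0.001])]
top weight [(0.78, [144, 236], [0.559, 0.108, 0.048])]
top mat [(0.67, [181, 252], [0.443, 0.062, 0.044]), (0.6, [152, 209], [0.545, 0.198, -0.0]), (0.22, [118, 257], [0.63, 0.042, 0.082])]
top shaker [(0.6, [137, 410], [0.56, -0.414, 0.079]), (0.49, [152, 208], [0.545, 0.201, 0.002])]
top roller [(0.6, [141, 101], [0.569, 0.507, 0.091])]
top remote [(0.83, [230, 150], [0.3, 0.384, 0.021])]
scene chiller [(0
[... 300 characters left out ...]
_case [(0.7, [264, 212], [0.69, 0.06, 0.047])]
scene slim_a [(0.95, [268, 414], [0.408, 0.588, 0.033]), (0.73, [272, 286], [0.609, 0.263, 0.044]), (0.68, [193, 350], [0.196, 0.317, 0.046]), (0.6, [319, 375], [0.64, 0.532, 0.054]), (0.55, [215, 253], [0.448, 0.065, 0.038])]
scene wide_a [(0.94, [231, 291], [0.461, 0.21, 0.048]), (0.67, [249, 332], [0.475, 0.352, 0.056])]
scene weight [(0.86, [255, 246], [0.613, 0.131, 0.047]), (0.48, [262, 210], [0.686, 0.05, 0.046])]
scene mat [(0.56, [260, 275], [0.557, 0.202, 0.003])]
scene shaker [(0.64, [193, 110], [0.603, -0.43, 0.046])]
scene roller [(0.66, [318, 378], [0.642, 0.538, 0.066])]
scene remote [(0.84, [228, 360], [0.312, 0.395, 0.016])]
1.2
```

View pics/top0.png

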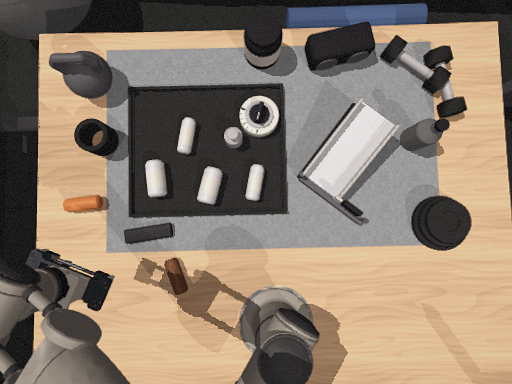

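View pics/scene0.png

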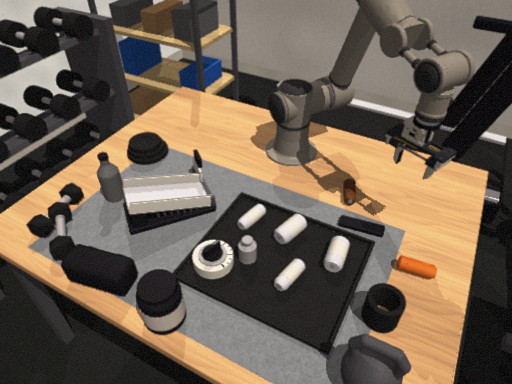

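Run:
```python
from h import *
D=np.load('top0.npz'); im,X,v=D['im'],D['X'],D['v']
cv2.imwrite('pics/crop1.png',cv2.resize(im[70:230,120:410],None,fx=2.7,fy=2.7,interpolation=cv2.INTER_CUBIC))
read_camera('top')
for q in ['slim_a','wide_a','timer_case','timer_grip','gate_grip','chiller','mat','weight']:
    for m in nets.masks_of('top',q)[:5]:
        r=m['region']&v; P=X[r]
        if len(P)<8: print(q,m['conf'],'few');continue
        zt=P[:,2].max(); 
        r2=cv2.minAreaRect(P[:,:2].astype(np.float32)*1000)
        print(q,round(m['conf'],2),m['box'],'med',np.round(np.median(P,0),3),'zmax',round(float(np.percentile(P[:,2],97)),3),'rect',np.round(r2[0]),np.round(r2[1]),round(r2[2],1))
        np.save(f"m_{q}_{int(m['box'][0])}.npy",r)
# white chiller
g=im.min(2); R=np.zeros(g.shape,bool); R[95:225,295:402]=1
P=X[R&v&(X[...,2]>.03)]; np.save('chil.npy',P); print(len(P))
```

```text
slim_a 0.9 [64.6, 191.7, 102.6, 211.2] med [0.388 0.582 0.04 ] zmax 0.047 rect [388. 589.] [ 45. 112.] 5.5
slim_a 0.84 [244.1, 165.5, 262.3, 200.9] med [0.443 0.053 0.042] zmax 0.048 rect [447.  53.] [ 48. 119.] 79.3
slim_a 0.72 [166.1, 257.9, 187.2, 294.2] med [0.158 0.3   0.041] zmax 0.047 rect [154. 303.] [114.  43.] 19.6
slim_a 0.57 [177.8, 118.6, 197.9, 157.7] med [0.592 0.264 0.041] zmax 0.048 rect [602. 270.] [ 52. 122.] 78.5
wide_a 0.86 [143.0, 159.4, 168.9, 197.1] med [0.458 0.357 0.055] zmax 0.062 rect [462. 362.] [109.  55.] 6.0
wide_a 0.84 [191.9, 167.1, 220.6, 203.1] med [0.433 0.193 0.055] zmax 0.062 rect [437. 198.] [ 65. 110.] 74.4
wide_a 0.74 [122.7, 220.5, 175.0, 239.9] med [0.291 0.386 0.02 ] zmax 0.024 rect [290. 391.] [ 49. 150.] 10.3
timer_case 0.67 [239.2, 98.7, 278.6, 135.6] med [0.645 0.039 0.044] zmax 0.085 rect [651.  38.] [120. 118.] 88.3
timer_grip 0.59 [247.5, 101.6, 266.4, 123.8] med [0.651 0.035 0.056] zmax 0.087 rect [654.  35.] [61. 56.] 0.2
timer_grip 0.46 [332.8, 193.3, 364.0, 221.5] med [ 0.354 -0.214  0.127] zmax 0.137 rect [ 350. -230.] [119.  30.] 62.4
gate_grip 0.77 [332.7, 195.3, 367.5, 216.5] med [ 0.354 -0.215  0.131] zmax 0.137 rect [ 352. -234.] [116.  40.] 75.4
chiller 0.64 [299.3, 101.2, 397.7, 223.5] med [ 0.512 -0.226  0.066] zmax 0.128 rect [ 505. -280.] [259. 342.] 51.6
mat 0.55 [131.6, 85.7, 286.8, 218.7] med [0.548 0.223 0.002] zmax 0.019 rect [555. 201.] [501. 424.] 89.9
weight 0.63 [226.1, 128.9, 240.7, 147.7] med [0.577 0.117 0.064] zmax 0.09 rect [586. 116.] [55. 62.] 30.4
5056
```

View pics/crop1.png

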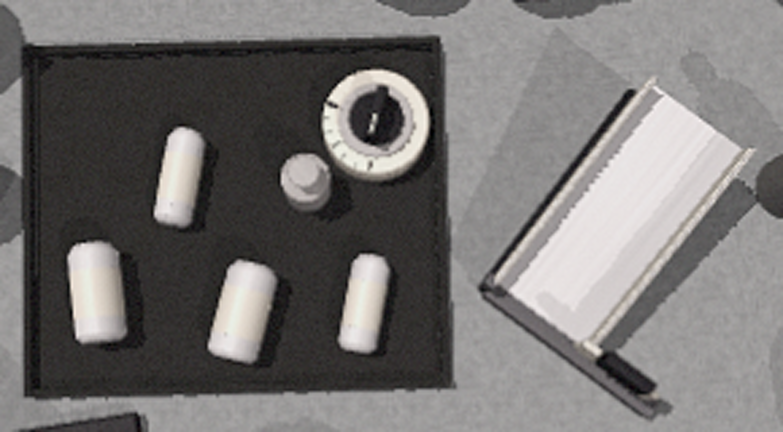

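```bash
cat > fitc.py <<'E'
from h import *
from scipy.optimize import least_squares
def fit(P,x0):
    """chiller pose x,y,yaw: floor points + wall tops + white wall footprint (robust nearest-surface model)"""
    th=np.deg2rad(13)
    def chute(p,P):
        c,s=np.cos(p[2]),np.sin(p[2]); d=P-[p[0],p[1],.035+p[3]]
        a=d[:,0]*c+d[:,1]*s; b=-d[:,0]*s+d[:,1]*c
        return np.c_[a*np.cos(th)+d[:,2]*np.sin(th), b, -a*np.sin(th)+d[:,2]*np.cos(th)]
    boxes=np.array([[0,.275,-.06,.06,-.008,0],[0,.275,.06,.068,-.008,.036],[0,.275,-.068,-.06,-.008,.036]])
    def f(p):
        q=chute(p,P); D=[]
        for b in boxes:
            lo,hi=b[::2],b[1::2]
            o=np.maximum(lo-q,0)+np.maximum(q-hi,0); out=np.linalg.norm(o,axis=1)
            ins=np.minimum(np.minimum(q-lo,hi-q).min(1),1)
            D.append(np.where(out>0,out,-ins))
        D=np.array(D); return np.clip(D.min(0),-.02,.02)
    # coarse-to-fine
    r=least_squares(f,x0,loss='soft_l1',f_scale=.003,x_scale=[.01,.01,.05,.01],diff_step=1e-4)
    return r.x,chute(r.x,P),f(r.x)
E
python3 - <<'E'
from fitc import *
P=np.load('chil.npy'); D=np.load('top0.npz'); im=D['im']
# white-ish points only
g=im.min(2); R=np.zeros(g.shape,bool); R[95:225,295:402]=1
m=R&D['v']&(D['X'][...,2]>.036)&(g>110); P=D['X'][m]
best=None
for yaw in(-.55,-.65,-.75,-.85):
  for x0 in((.40,-.16),(.38,-.14)):
    r,q,f=fit(P,[*x0,yaw,0]); c=np.abs(f).mean()
    if best is None or c<best[0]: best=(c,r,q,f)
c,r,q,f=best; print(len(P),c,r,np.rad2deg(r[2]))
print('q range',np.round(np.percentile(q,[1,5,50,95,99],axis=0),3))
# gate grip
m=np.load('m_gate_grip_332.npy'); G=D['X'][m]; G=G[G[:,2]>.115]
cs,sn=np.cos(r[2]),np.sin(r[2]); d=G[:,:2]-r[:2]
L=np.c_[d[:,0]*cs+d[:,1]*sn,-d[:,0]*sn+d[:,1]*cs]; print('grip in chiller',len(G),np.round(np.percentile(L,[2,10,50,90,98],axis=0),4), np.median(G,0))
rc=cv2.minAreaRect(G[:,:2].astype(np.float32)*1000);print(rc)
E
```

```text
4389 0.0017245757097887845 [ 0.42107972 -0.14461913 -0.68610288  0.00790181] -39.310799263744165
q range [[ 0.005 -0.068 -0.012]
 [ 0.018 -0.061 -0.011]
 [ 0.144 -0.004 -0.007]
 [ 0.264  0.063  0.03 ]
 [ 0.274  0.068  0.041]]
grip in chiller 148 [[-0.0143 -0.13  ]
 [-0.0127 -0.1249]
 [-0.0071 -0.1008]
 [ 0.0008 -0.0769]
 [ 0.0029 -0.0715]] [ 0.35147801 -0.21909463  0.13381329]
((353.5122985839844, -219.2587432861328), (60.766624450683594, 18.252485275268555), 54.55116271972656)
```

```bash
sed -i 's/-.06,.06,-.008,0\]/-.06,.06,-.05,0]/; s/,-.008,.036/,-.05,.036/g' fitc.py
cat > fit2.py <<'E'
from fitc import *
D=np.load('top0.npz'); im=D['im']
g=im.min(2); R=np.zeros(g.shape,bool); R[95:225,295:402]=1
m=R&D['v']&(D['X'][...,2]>.036)&(g>110); P=D['X'][m]
best=None
for yaw in(-.6,-.7,-.8):
  for x0 in((.40,-.16),(.42,-.14)):
    r,q,f=fit(P,[*x0,yaw,0]); c=np.abs(f).mean()
    if best is None or c<best[0]: best=(c,r,q,f)
c,r,q,f=best; print(len(P),c,r,np.rad2deg(r[2]))
print('q range',np.round(np.percentile(q,[1,5,50,95,99],axis=0),3))
m=np.load('m_gate_grip_332.npy'); G=D['X'][m]; G=G[G[:,2]>.125]
cs,sn=np.cos(r[2]),np.sin(r[2]); d=G[:,:2]-r[:2]
L=np.c_[d[:,0]*cs+d[:,1]*sn,-d[:,0]*sn+d[:,1]*cs]; print('grip in chiller',len(G),np.round(np.percentile(L,[2,10,50,90,98],axis=0),4), np.median(G,0))
gp=r[:2]+np.array([[cs,-sn],[sn,cs]])@[-.009,-.1]
print('grip est',gp)
E
python3 fit2.py
python3 - <<'E'
from h import *
print(camera_params('wrist')); s=robot.observe(); print(s['opening'],s['contact_force'])
E
```

```text
4389 0.0017838430931486733 [ 4.22521008e-01 -1.45600030e-01 -6.84294699e-01  5.36898090e-04] -39.20719821479135
q range [[ 0.005 -0.068 -0.005]
 [ 0.018 -0.062 -0.003]
 [ 0.144 -0.004  0.   ]
 [ 0.263  0.063  0.038]
 [ 0.274  0.068  0.049]]
grip in chiller 130 [[-0.0157 -0.1302]
 [-0.0141 -0.1249]
 [-0.0078 -0.1014]
 [-0.0011 -0.0773]
 [ 0.001  -0.0722]] [ 0.35356184 -0.21951884  0.134025  ]
grip est [ 0.35233456 -0.2173974 ]
{'fx': 305.4956667967319, 'fy': 305.4956667967319, 'cx': 252.34945437658268, 'cy': 192.15397676031137, 'k1': -0.02578379979952727, 'hand_eye': array([[ 1.07872017e-04, -9.68017186e-01, -2.50883869e-01,
         6.67722536e-02],
       [ 9.99999931e-01,  1.52406025e-05,  3.71163141e-04,
         8.06947381e-04],
       [-3.55468678e-04, -2.50883891e-01,  9.68017121e-01,
        -1.56265786e-01],
       [ 0.00000000e+00,  0.00000000e+00,  0.00000000e+00,
         1.00000000e+00]])}
0.09196319918342657 [ 0.54958977 -0.03905469  0.08450758]
```

Run:
```python
from h import *
print(move([.45,.18,.40],np.deg2rad(113)))
```

```text
(array([-0.4584, -0.2445, -0.231 ]), array([ 1.000e-04, -0.000e+00,  9.773e-01]))
```

Call:
{"api": "step_arm", "payload": {
  "steps": [
    {"x": -0.458, "y": -0.245, "z": -0.231, "rz": 0.977, "claw": 1},
    {"x": -0.458, "y": -0.245, "z": -0.231, "rz": 0.977, "claw": 1},
    {"x": -0.458, "y": -0.245, "z": -0.231, "rz": 0.977, "claw": 1},
    {"x": -0.458, "y": -0.245, "z": -0.231, "rz": 0.977, "claw": 1},
    {"x": -0.458, "y": -0.245, "z": -0.231, "rz": 0.977, "claw": 1},
    {"x": -0.458, "y": -0.245, "z": -0.231, "rz": 0.977, "claw": 1},
    {"x": -0.458, "y": -0.245, "z": -0.231, "rz": 0.977, "claw": 1},
    {"x": -0.458, "y": -0.245, "z": -0.231, "rz": 0.977, "claw": 1},
    {"x": -0.458, "y": -0.245, "z": -0.231, "rz": 0.977, "claw": 1},
    {"x": -0.458, "y": -0.245, "z": -0.231, "rz": 0.977, "claw": 1},
    {"x": -0.458, "y": -0.245, "z": -0.231, "rz": 0.977, "claw": 1},
    {"x": -0.458, "y": -0.245, "z": -0.231, "rz": 0.977, "claw": 1}
  ]
}}

```text
$.steps[0]: bad value
```

Call:
{"api": "step_arm", "payload": {
  "steps": [
    {"x": -0.458, "y": -0.245, "z": -0.231, "rx": 0.0, "ry": 0.0, "rz": 0.977, "claw": 1.0},
    {"x": -0.458, "y": -0.245, "z": -0.231, "rx": 0.0, "ry": 0.0, "rz": 0.977, "claw": 1.0}
  ]
}}

```text
time: 1.82
tool_pos: [0.2522, 0.4236, 0.2599]
tool_rot: [-3.139, -0.0, 2.488]
contact_force: [1.4, -0.0, 0.3]
opening: 0.0917
grip_force: 0.0
```

Run:
```python
from h import *
print(move([.45,.18,.40],np.deg2rad(110)))
```

```text
(array([-0.4067, -0.098 , -0.1866]), array([-3.200e-03,  6.000e-04,  7.235e-01]))
```

Call:
{"api": "step_arm", "payload": {
  "steps": [
    {"x": -0.407, "y": -0.098, "z": -0.187, "rx": 0.0, "ry": 0.0, "rz": 0.72, "claw": 1.0},
    {"x": -0.407, "y": -0.098, "z": -0.187, "rx": 0.0, "ry": 0.0, "rz": 0.72, "claw": 1.0},
    {"x": -0.407, "y": -0.098, "z": -0.187, "rx": 0.0, "ry": 0.0, "rz": 0.72, "claw": 1.0},
    {"x": -0.407, "y": -0.098, "z": -0.187, "rx": 0.0, "ry": 0.0, "rz": 0.72, "claw": 1.0},
    {"x": -0.407, "y": -0.098, "z": -0.187, "rx": 0.0, "ry": 0.0, "rz": 0.72, "claw": 1.0},
    {"x": -0.407, "y": -0.098, "z": -0.187, "rx": 0.0, "ry": 0.0, "rz": 0.72, "claw": 1.0},
    {"x": -0.407, "y": -0.098, "z": -0.187, "rx": 0.0, "ry": 0.0, "rz": 0.72, "claw": 1.0},
    {"x": -0.407, "y": -0.098, "z": -0.187, "rx": 0.0, "ry": 0.0, "rz": 0.72, "claw": 1.0},
    {"x": -0.407, "y": -0.098, "z": -0.187, "rx": 0.0, "ry": 0.0, "rz": 0.72, "claw": 1.0},
    {"x": -0.407, "y": -0.098, "z": -0.187, "rx": 0.0, "ry": 0.0, "rz": 0.72, "claw": 1.0}
  ]
}}

```text
time: 2.65
tool_pos: [0.453, 0.1783, 0.4016]
tool_rot: [3.14, 0.001, 1.92]
contact_force: [-0.4, -0.3, -0.5]
opening: 0.0917
grip_force: 0.0
```

```bash
cat > cans.py <<'E'
from h import *
def cans(X,v,xr=(.36,.75),yr=(-.03,.44),zmin=.015):
    """fit lying cylinders on the mat from a cloud: clusters above the mat, axis by minAreaRect of the upper part"""
    m=v&(X[...,2]>zmin)&(X[...,0]>xr[0])&(X[...,0]<xr[1])&(X[...,1]>yr[0])&(X[...,1]<yr[1])
    n,lab=cv2.connectedComponents(m.astype(np.uint8)); out=[]
    for i in range(1,n):
        P=X[lab==i]
        if len(P)<150: continue
        zt=np.percentile(P[:,2],98); U=P[P[:,2]>zt-.012]
        rc=cv2.minAreaRect((U[:,:2]*1000).astype(np.float32)); (w,h),a=rc[1],rc[2]
        if h>w: a+=90
        out.append((np.round(np.array(rc[0])/1000,4),sorted(np.round([w,h])),round(a%180,1),round(float(zt),4),len(P)))
    return out
E
python3 - <<'E'
from cans import *
im,X,v=cloud('wrist'); cv2.imwrite('pics/w1.png',im); np.savez('w1.npz',im=im,X=X,v=v)
for c in cans(X,v): print(*c)
for q in('timer_grip','timer_case','slim_a','wide_a'):
    for m in nets.masks_of('wrist',q)[:4]: print(q,m['conf'],m['box'])
print([(l['conf'],l['pixel']) for l in nets.landmark_of('wrist','timer_grip')])
E
```

```text
[0.46   0.3647] [np.float64(46.0), np.float64(110.0)] 4.5 0.0584 2725
[0.5947 0.2686] [np.float64(39.0), np.float64(109.0)] 168.4 0.0443 1655
[0.4343 0.1962] [np.float64(48.0), np.float64(110.0)] 164.5 0.0583 2226
[0.441  0.0551] [np.float64(39.0), np.float64(110.0)] 167.9 0.0445 1411
[0.4469 0.1992] [np.float64(13.0), np.float64(107.0)] 18.4 0.5163 71138
timer_grip 0.73 [165.7, 0.0, 478.2, 302.7]
timer_grip 0.56 [314.6, 273.3, 346.1, 284.8]
timer_grip 0.45 [290.0, 222.3, 347.8, 287.2]
timer_case 0.86 [292.8, 224.8, 347.1, 288.9]
timer_case 0.6 [211.8, 108.7, 277.3, 171.3]
slim_a 0.95 [63.0, 0.0, 142.2, 27.5]
slim_a 0.77 [191.3, 192.7, 253.8, 235.4]
slim_a 0.73 [317.0, 104.8, 379.3, 159.7]
wide_a 0.65 [212.0, 107.3, 275.3, 174.1]
wide_a 0.6 [260.9, 18.0, 333.1, 73.1]
[(0.63, [270.1, 327.9])]
```

View pics/w1.png

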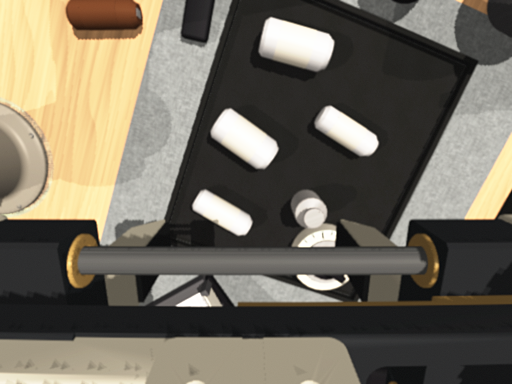

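Run:
```python
from h import *
print(move([.40,-.10,.38],np.deg2rad(70)))
```

```text
(array([-0.3285, -0.1933,  0.0272]), array([-1.300e-03, -2.000e-04,  8.973e-01]))
```

Call:
{"api": "step_arm", "payload": {
  "steps": [
    {"x": -0.33, "y": -0.193, "z": 0.03, "rx": 0.0, "ry": 0.0, "rz": 0.9, "claw": 1.0},
    {"x": -0.33, "y": -0.193, "z": 0.03, "rx": 0.0, "ry": 0.0, "rz": 0.9, "claw": 1.0},
    {"x": -0.33, "y": -0.193, "z": 0.03, "rx": 0.0, "ry": 0.0, "rz": 0.9, "claw": 1.0},
    {"x": -0.33, "y": -0.193, "z": 0.03, "rx": 0.0, "ry": 0.0, "rz": 0.9, "claw": 1.0},
    {"x": -0.33, "y": -0.193, "z": 0.03, "rx": 0.0, "ry": 0.0, "rz": 0.9, "claw": 1.0},
    {"x": -0.33, "y": -0.193, "z": 0.03, "rx": 0.0, "ry": 0.0, "rz": 0.9, "claw": 1.0},
    {"x": -0.33, "y": -0.193, "z": 0.03, "rx": 0.0, "ry": 0.0, "rz": 0.9, "claw": 1.0},
    {"x": -0.33, "y": -0.193, "z": 0.03, "rx": 0.0, "ry": 0.0, "rz": 0.9, "claw": 1.0}
  ]
}}

```text
time: 3.62
tool_pos: [0.3996, -0.1065, 0.3773]
tool_rot: [-3.14, 0.002, 1.212]
contact_force: [-0.3, -0.3, -0.5]
opening: 0.0919
grip_force: 0.0
```

Run:
```python
from h import *
print(robot.observe()['tool_pos'],robot.observe()['tool_rot'])
print(move([.37,-.30,.34],np.deg2rad(50.8)))
```

```text
[ 0.39958826 -0.10646051  0.37733797] [-3.14020768e+00  2.32387812e-03  1.21183879e+00]
(array([-0.2553,  0.0538,  0.0503]), array([-0.0013,  0.0032,  0.4141]))
```

Call:
{"api": "step_arm", "payload": {
  "steps": [
    {"x": -0.255, "y": 0.054, "z": 0.05, "rx": 0.0, "ry": 0.0, "rz": 0.414, "claw": 1.0},
    {"x": -0.255, "y": 0.054, "z": 0.05, "rx": 0.0, "ry": 0.0, "rz": 0.414, "claw": 1.0},
    {"x": -0.255, "y": 0.054, "z": 0.05, "rx": 0.0, "ry": 0.0, "rz": 0.414, "claw": 1.0},
    {"x": -0.255, "y": 0.054, "z": 0.05, "rx": 0.0, "ry": 0.0, "rz": 0.414, "claw": 1.0},
    {"x": -0.255, "y": 0.054, "z": 0.05, "rx": 0.0, "ry": 0.0, "rz": 0.414, "claw": 1.0},
    {"x": -0.255, "y": 0.054, "z": 0.05, "rx": 0.0, "ry": 0.0, "rz": 0.414, "claw": 1.0},
    {"x": -0.255, "y": 0.054, "z": 0.05, "rx": 0.0, "ry": 0.0, "rz": 0.414, "claw": 1.0}
  ]
}}

```text
time: 4.2
tool_pos: [0.3729, -0.2954, 0.3398]
tool_rot: [-3.139, -0.001, 0.891]
contact_force: [0.1, 0.3, -0.8]
opening: 0.0919
grip_force: 0.0
```

Run:
```python
from fitc import *
im,X,v=cloud('wrist'); cv2.imwrite('pics/w2.png',im); np.savez('w2.npz',im=im,X=X,v=v)
s=robot.observe(); print(s['tool_pos'],s['tool_rot'])
# chiller pts by top-fit prior
p=[.4225,-.1456,-.684]; c,sn=np.cos(p[2]),np.sin(p[2])
d=X[...,:2]-p[:2]; a=d[...,0]*c+d[...,1]*sn; b=-d[...,0]*sn+d[...,1]*c
m=v&(a>.005)&(a<.30)&(abs(b)<.09)&(X[...,2]>.036)&(X[...,2]<.15)&(im.min(2)>110)
print(m.sum()); r,q,f=fit(X[m],[*p,0]); print(r,np.rad2deg(r[2]),np.abs(f).mean()); print(np.round(np.percentile(q,[1,5,50,95,99],axis=0),3))
m=v&(a>-.04)&(a<.02)&(b>-.16)&(b<-.05)&(X[...,2]>.118)&(X[...,2]<.16); G=X[m]
print(len(G)); print(cv2.minAreaRect((G[:,:2]*1000).astype(np.float32)),np.percentile(G[:,2],[5,50,95]))
```

```text
[ 0.373175   -0.29453163  0.3404301 ] [-3.14035138e+00 -8.66622920e-04  8.92696549e-01]
20978
[ 0.42163701 -0.14558822 -0.67935333 -0.00176773] -38.9240785239489 0.0007601009956685694
[[ 0.015 -0.066 -0.002]
 [ 0.029 -0.062 -0.001]
 [ 0.155 -0.001  0.   ]
 [ 0.264  0.053  0.035]
 [ 0.273  0.059  0.039]]
765
((350.8577575683594, -219.0373077392578), (59.48225784301758, 16.467357635498047), 51.37325668334961) [0.12380944 0.13203489 0.13358734]
```

View pics/w2.png

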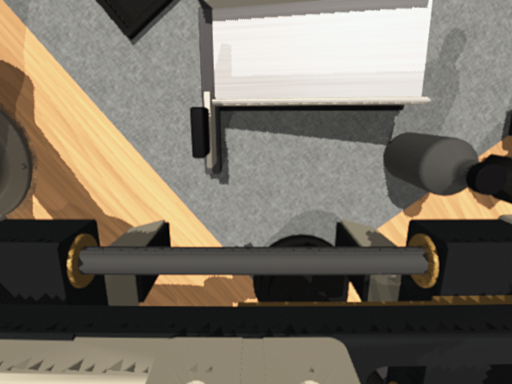

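Run:
```python
from h import *
print(move([.351,-.219,.17],np.deg2rad(51.1)),move([.351,-.219,.097],np.deg2rad(51.1)))
```

```text
(array([ 0.0597, -0.0859,  0.2274]), array([-0.0016, -0.0011,  0.0011])) (array([ 0.0596, -0.0858,  0.3247]), array([-0.0016, -0.0011,  0.0011]))
```

Call:
{"api": "step_arm", "payload": {
  "steps": [
    {"x": 0.06, "y": -0.086, "z": 0.227, "rx": 0.0, "ry": 0.0, "rz": 0.0, "claw": 1.0},
    {"x": 0.06, "y": -0.086, "z": 0.227, "rx": 0.0, "ry": 0.0, "rz": 0.0, "claw": 1.0},
    {"x": 0.06, "y": -0.086, "z": 0.227, "rx": 0.0, "ry": 0.0, "rz": 0.0, "claw": 1.0},
    {"x": 0.06, "y": -0.086, "z": 0.227, "rx": 0.0, "ry": 0.0, "rz": 0.0, "claw": 1.0},
    {"x": 0.06, "y": -0.086, "z": 0.227, "rx": 0.0, "ry": 0.0, "rz": 0.0, "claw": 1.0},
    {"x": 0.06, "y": -0.086, "z": 0.227, "rx": 0.0, "ry": 0.0, "rz": 0.0, "claw": 1.0},
    {"x": 0.06, "y": -0.086, "z": 0.275, "rx": 0.0, "ry": 0.0, "rz": 0.0, "claw": 1.0},
    {"x": 0.06, "y": -0.086, "z": 0.325, "rx": 0.0, "ry": 0.0, "rz": 0.0, "claw": 1.0},
    {"x": 0.06, "y": -0.086, "z": 0.325, "rx": 0.0, "ry": 0.0, "rz": 0.0, "claw": 1.0},
    {"x": 0.06, "y": -0.086, "z": 0.325, "rx": 0.0, "ry": 0.0, "rz": 0.0, "claw": 1.0}
  ]
}}

```text
time: 5.08
tool_pos: [0.3514, -0.2195, 0.0978]
tool_rot: [-3.14, -0.0, 0.894]
contact_force: [-0.4, 0.0, 0.3]
opening: 0.0919
grip_force: 0.0
```

Call:
{"api": "step_arm", "payload": {
  "squeeze": 30,
  "steps": [
    {"x": 0.0, "y": 0.0, "z": 0.0, "rx": 0.0, "ry": 0.0, "rz": 0.0, "claw": -1.0},
    {"x": 0.0, "y": 0.0, "z": 0.0, "rx": 0.0, "ry": 0.0, "rz": 0.0, "claw": -1.0},
    {"x": 0.0, "y": 0.0, "z": 0.0, "rx": 0.0, "ry": 0.0, "rz": 0.0, "claw": -1.0},
    {"x": 0.0, "y": 0.0, "z": 0.0, "rx": 0.0, "ry": 0.0, "rz": 0.0, "claw": -1.0},
    {"x": 0.0, "y": 0.0, "z": 0.0, "rx": 0.0, "ry": 0.0, "rz": 0.0, "claw": -1.0},
    {"x": 0.0, "y": 0.0, "z": 0.0, "rx": 0.0, "ry": 0.0, "rz": 0.0, "claw": -1.0},
    {"x": 0.0, "y": 0.0, "z": 0.0, "rx": 0.0, "ry": 0.0, "rz": 0.0, "claw": -1.0},
    {"x": 0.0, "y": 0.0, "z": 0.0, "rx": 0.0, "ry": 0.0, "rz": 0.0, "claw": -1.0}
  ]
}}

```text
time: 5.75
tool_pos: [0.3509, -0.22, 0.0971]
tool_rot: [3.142, -0.0, 0.892]
contact_force: [-0.1, 0.0, -0.4]
opening: 0.0426
grip_force: 0.0
```

Call:
{"api": "step_arm", "payload": {
  "steps": [
    {"x": 0.0, "y": 0.0, "z": 0.0, "rx": 0.0, "ry": 0.0, "rz": 0.0, "claw": -1.0},
    {"x": 0.0, "y": 0.0, "z": 0.0, "rx": 0.0, "ry": 0.0, "rz": 0.0, "claw": -1.0},
    {"x": 0.0, "y": 0.0, "z": 0.0, "rx": 0.0, "ry": 0.0, "rz": 0.0, "claw": -1.0},
    {"x": 0.0, "y": 0.0, "z": 0.0, "rx": 0.0, "ry": 0.0, "rz": 0.0, "claw": -1.0},
    {"x": 0.0, "y": 0.0, "z": 0.0, "rx": 0.0, "ry": 0.0, "rz": 0.0, "claw": -1.0},
    {"x": 0.0, "y": 0.0, "z": 0.0, "rx": 0.0, "ry": 0.0, "rz": 0.0, "claw": -1.0}
  ]
}}

```text
time: 6.25
tool_pos: [0.3502, -0.2194, 0.0969]
tool_rot: [-3.14, -0.0, 0.893]
contact_force: [-3.2, 1.8, 3.0]
opening: 0.0159
grip_force: 30.0
```

Call:
{"api": "step_arm", "payload": {
  "steps": [
    {"x": 0.02, "y": 0.0, "z": 0.0, "rx": 0.0, "ry": 0.0, "rz": 0.0, "claw": -1.0},
    {"x": 0.04, "y": 0.0, "z": 0.0, "rx": 0.0, "ry": 0.0, "rz": 0.0, "claw": -1.0},
    {"x": 0.06, "y": 0.0, "z": 0.0, "rx": 0.0, "ry": 0.0, "rz": 0.0, "claw": -1.0},
    {"x": 0.08, "y": 0.0, "z": 0.0, "rx": 0.0, "ry": 0.0, "rz": 0.0, "claw": -1.0},
    {"x": 0.1, "y": 0.0, "z": 0.0, "rx": 0.0, "ry": 0.0, "rz": 0.0, "claw": -1.0},
    {"x": 0.12, "y": 0.0, "z": 0.0, "rx": 0.0, "ry": 0.0, "rz": 0.0, "claw": -1.0},
    {"x": 0.135, "y": 0.0, "z": 0.0, "rx": 0.0, "ry": 0.0, "rz": 0.0, "claw": -1.0},
    {"x": 0.143, "y": 0.0, "z": 0.0, "rx": 0.0, "ry": 0.0, "rz": 0.0, "claw": -1.0},
    {"x": 0.148, "y": 0.0, "z": 0.0, "rx": 0.0, "ry": 0.0, "rz": 0.0, "claw": -1.0},
    {"x": 0.151, "y": 0.0, "z": 0.0, "rx": 0.0, "ry": 0.0, "rz": 0.0, "claw": -1.0},
    {"x": 0.151, "y": 0.0, "z": 0.0, "rx": 0.0, "ry": 0.0, "rz": 0.0, "claw": -1.0}
  ]
}}

```text
time: 7.17
tool_pos: [0.418, -0.1347, 0.0965]
tool_rot: [-3.138, 0.009, 0.895]
contact_force: [-20.3, -21.2, 3.5]
opening: 0.0156
grip_force: 30.0
```

Call:
{"api": "step_arm", "payload": {
  "steps": [
    {"x": -0.005, "y": 0.0, "z": 0.0, "rx": 0.0, "ry": 0.0, "rz": 0.0, "claw": -0.2},
    {"x": -0.005, "y": 0.0, "z": 0.0, "rx": 0.0, "ry": 0.0, "rz": 0.0, "claw": -0.2},
    {"x": -0.005, "y": 0.0, "z": 0.0, "rx": 0.0, "ry": 0.0, "rz": 0.0, "claw": -0.2},
    {"x": -0.005, "y": 0.0, "z": 0.0, "rx": 0.0, "ry": 0.0, "rz": 0.0, "claw": -0.2},
    {"x": -0.005, "y": 0.0, "z": -0.05, "rx": 0.0, "ry": 0.0, "rz": 0.0, "claw": 1.0},
    {"x": -0.005, "y": 0.0, "z": -0.1, "rx": 0.0, "ry": 0.0, "rz": 0.0, "claw": 1.0},
    {"x": -0.005, "y": 0.0, "z": -0.15, "rx": 0.0, "ry": 0.0, "rz": 0.0, "claw": 1.0},
    {"x": -0.005, "y": 0.0, "z": -0.2, "rx": 0.0, "ry": 0.0, "rz": 0.0, "claw": 1.0},
    {"x": -0.005, "y": 0.0, "z": -0.2, "rx": 0.0, "ry": 0.0, "rz": 0.0, "claw": 1.0}
  ]
}}

```text
time: 7.92
tool_pos: [0.4229, -0.1358, 0.254]
tool_rot: [3.128, -0.003, 0.893]
contact_force: [0.6, -1.0, -0.1]
opening: 0.0656
grip_force: 0.0
```

```bash
cat > can_now.py <<'E'
from cans import *
im,X,v=cloud('top')
for c in cans(X,v,zmin=.02): print(*c)
p=[.4216,-.1456,-.6793]; c,sn=np.cos(p[2]),np.sin(p[2])
d=X[...,:2]-p[:2]; a=d[...,0]*c+d[...,1]*sn; b=-d[...,0]*sn+d[...,1]*c
m=v&(a>-.04)&(a<.02)&(abs(b)<.16)&(X[...,2]>.118)&(X[...,2]<.15)
if m.sum()>20: print('grip a,b',np.median(a[m]),np.percentile(b[m],[2,50,98]))
cv2.imwrite('pics/topnow.png',im)
E
python3 can_now.py
python3 - <<'E'
from h import *
print(move([.441,.0551,.13],np.deg2rad(77.9)))
E
```

```text
[0.6529 0.0363] [np.float64(14.0), np.float64(60.0)] 163.7 0.0857 1219
[0.5962 0.2669] [np.float64(39.0), np.float64(110.0)] 168.0 0.048 478
[0.5847 0.1184] [np.float64(30.0), np.float64(31.0)] 179.0 0.0906 296
[0.4619 0.3626] [np.float64(46.0), np.float64(109.0)] 5.9 0.0617 667
[0.4424 0.0543] [np.float64(37.0), np.float64(110.0)] 169.0 0.0482 483
[0.4357 0.1941] [np.float64(48.0), np.float64(109.0)] 162.6 0.062 649
(array([ 0.2134, -0.1406,  0.1602]), array([ 1.160e-02, -1.000e-04, -5.941e-01]))
```

Call:
{"api": "step_arm", "payload": {
  "steps": [
    {"x": 0.213, "y": -0.141, "z": 0.16, "rx": 0.0, "ry": 0.0, "rz": 0.99, "claw": 1.0},
    {"x": 0.213, "y": -0.141, "z": 0.16, "rx": 0.0, "ry": 0.0, "rz": 0.99, "claw": 1.0},
    {"x": 0.213, "y": -0.141, "z": 0.16, "rx": 0.0, "ry": 0.0, "rz": 0.99, "claw": 1.0},
    {"x": 0.213, "y": -0.141, "z": 0.16, "rx": 0.0, "ry": 0.0, "rz": 0.99, "claw": 1.0},
    {"x": 0.213, "y": -0.141, "z": 0.16, "rx": 0.0, "ry": 0.0, "rz": 0.99, "claw": 1.0},
    {"x": 0.213, "y": -0.141, "z": 0.16, "rx": 0.0, "ry": 0.0, "rz": 0.99, "claw": 1.0},
    {"x": 0.213, "y": -0.141, "z": 0.16, "rx": 0.0, "ry": 0.0, "rz": 0.99, "claw": 1.0},
    {"x": 0.213, "y": -0.141, "z": 0.16, "rx": 0.0, "ry": 0.0, "rz": 0.99, "claw": 1.0}
  ]
}}

```text
time: 8.63
tool_pos: [0.4358, 0.0581, 0.1248]
tool_rot: [-3.14, 0.005, 0.115]
contact_force: [0.9, -0.1, -0.3]
opening: 0.0917
grip_force: 0.0
```

```bash
python3 can_now.py
python3 - <<'E'
from h import *
print(move([.4413,.055,.13],np.deg2rad(-12)),move([.4413,.055,.008],np.deg2rad(-12)))
E
```

```text
[0.6526 0.0364] [np.float64(14.0), np.float64(60.0)] 163.6 0.0857 1220
[0.5963 0.2668] [np.float64(37.0), np.float64(110.0)] 169.1 0.0485 480
[0.3707 0.0616] [np.float64(24.0), np.float64(125.0)] 88.4 0.5099 4674
[0.462  0.3629] [np.float64(46.0), np.float64(109.0)] 7.7 0.0623 670
grip a,b -0.009066975857490313 [-0.02793059  0.00054454  0.02938597]
(array([ 0.0059,  0.0034, -0.0056]), array([-1.000e-04,  3.600e-03,  4.186e-01])) (array([0.0063, 0.0035, 0.157 ]), array([-1.000e-04,  3.600e-03,  4.186e-01]))
```

Call:
{"api": "step_arm", "payload": {
  "squeeze": 15,
  "steps": [
    {"x": 0.006, "y": 0.003, "z": 0.0, "rx": 0.0, "ry": 0.004, "rz": 0.419, "claw": 1.0},
    {"x": 0.006, "y": 0.003, "z": 0.0, "rx": 0.0, "ry": 0.004, "rz": 0.419, "claw": 1.0},
    {"x": 0.006, "y": 0.003, "z": 0.0, "rx": 0.0, "ry": 0.004, "rz": 0.419, "claw": 1.0},
    {"x": 0.006, "y": 0.003, "z": 0.05, "rx": 0.0, "ry": 0.004, "rz": 0.419, "claw": 1.0},
    {"x": 0.006, "y": 0.003, "z": 0.1, "rx": 0.0, "ry": 0.004, "rz": 0.419, "claw": 1.0},
    {"x": 0.006, "y": 0.003, "z": 0.14, "rx": 0.0, "ry": 0.004, "rz": 0.419, "claw": 1.0},
    {"x": 0.006, "y": 0.003, "z": 0.156, "rx": 0.0, "ry": 0.004, "rz": 0.419, "claw": 1.0},
    {"x": 0.006, "y": 0.003, "z": 0.156, "rx": 0.0, "ry": 0.004, "rz": 0.419, "claw": -1.0},
    {"x": 0.006, "y": 0.003, "z": 0.156, "rx": 0.0, "ry": 0.004, "rz": 0.419, "claw": -1.0},
    {"x": 0.006, "y": 0.003, "z": 0.156, "rx": 0.0, "ry": 0.004, "rz": 0.419, "claw": -1.0},
    {"x": 0.006, "y": 0.003, "z": 0.156, "rx": 0.0, "ry": 0.004, "rz": 0.419, "claw": -1.0},
    {"x": 0.006, "y": 0.003, "z": 0.156, "rx": 0.0, "ry": 0.004, "rz": 0.419, "claw": -1.0}
  ]
}}

```text
time: 9.68
tool_pos: [0.4432, 0.0541, 0.0113]
tool_rot: [-3.141, -0.006, -0.214]
contact_force: [0.2, 0.6, 0.2]
opening: 0.0631
grip_force: 0.0
```

Call:
{"api": "step_arm", "payload": {
  "steps": [
    {"x": 0.0, "y": 0.0, "z": 0.0, "rx": 0.0, "ry": 0.0, "rz": 0.0, "claw": -1.0},
    {"x": 0.0, "y": 0.0, "z": 0.0, "rx": 0.0, "ry": 0.0, "rz": 0.0, "claw": -1.0},
    {"x": 0.0, "y": 0.0, "z": 0.0, "rx": 0.0, "ry": 0.0, "rz": 0.0, "claw": -1.0},
    {"x": 0.0, "y": 0.0, "z": 0.0, "rx": 0.0, "ry": 0.0, "rz": 0.0, "claw": -1.0},
    {"x": 0.0, "y": 0.0, "z": 0.0, "rx": 0.0, "ry": 0.0, "rz": 0.0, "claw": -1.0}
  ]
}}

```text
time: 10.1
tool_pos: [0.4425, 0.0543, 0.0104]
tool_rot: [-3.141, -0.004, -0.214]
contact_force: [-1.4, 0.7, 5.2]
opening: 0.0435
grip_force: 15.0
```

```bash
cat >> h.py <<'E'
CH=(.4216,-.1456,-.6793)
def chuteR():
    c,s=np.cos(CH[2]),np.sin(CH[2]); t=np.deg2rad(13)
    ex=np.array([c*np.cos(t),s*np.cos(t),np.sin(t)]); ey=np.array([-s,c,0]); return np.c_[ex,ey,np.cross(ex,ey)]
def chuteP(q): return np.array([CH[0],CH[1],.035])+chuteR()@np.array(q)
def to_chute(P): return (np.asarray(P)-[CH[0],CH[1],.035])@chuteR()
def rel(pos,Rt):
    s=robot.observe(); T=Twrist(s); R=T[:3,:3]
    return np.round(R.T@(np.array(pos)-T[:3,3])/.75,4),np.round(Ro.from_matrix(R.T@Rt).as_rotvec()/(np.pi/4),4)
def movec(q):
    """TCP to chute coords q with tool square to the ramp"""
    E=chuteR(); z=-E[:,2]; x=E[:,1]; return rel(chuteP(q),np.c_[x,np.cross(z,x),z])
E
python3 - <<'E'
from h import *
print(move([.50,-.08,.24],np.deg2rad(30)))
E
```

```text
(array([ 0.1141,  0.1585, -0.3058]), array([ 0.001 , -0.0049, -0.9393]))
```

Call:
{"api": "step_arm", "payload": {
  "steps": [
    {"x": 0.0, "y": 0.0, "z": -0.05, "rx": 0.0, "ry": 0.0, "rz": 0.0, "claw": -1.0},
    {"x": 0.0, "y": 0.0, "z": -0.1, "rx": 0.0, "ry": 0.0, "rz": 0.0, "claw": -1.0},
    {"x": 0.0, "y": 0.0, "z": -0.15, "rx": 0.0, "ry": 0.0, "rz": 0.0, "claw": -1.0},
    {"x": 0.114, "y": 0.158, "z": -0.306, "rx": 0.0, "ry": 0.0, "rz": -0.94, "claw": -1.0},
    {"x": 0.114, "y": 0.158, "z": -0.306, "rx": 0.0, "ry": 0.0, "rz": -0.94, "claw": -1.0},
    {"x": 0.114, "y": 0.158, "z": -0.306, "rx": 0.0, "ry": 0.0, "rz": -0.94, "claw": -1.0},
    {"x": 0.114, "y": 0.158, "z": -0.306, "rx": 0.0, "ry": 0.0, "rz": -0.94, "claw": -1.0},
    {"x": 0.114, "y": 0.158, "z": -0.306, "rx": 0.0, "ry": 0.0, "rz": -0.94, "claw": -1.0},
    {"x": 0.114, "y": 0.158, "z": -0.306, "rx": 0.0, "ry": 0.0, "rz": -0.94, "claw": -1.0},
    {"x": 0.114, "y": 0.158, "z": -0.306, "rx": 0.0, "ry": 0.0, "rz": -0.94, "claw": -1.0},
    {"x": 0.114, "y": 0.158, "z": -0.306, "rx": 0.0, "ry": 0.0, "rz": -0.94, "claw": -1.0}
  ]
}}

```text
time: 11.02
tool_pos: [0.4991, -0.0794, 0.2388]
tool_rot: [-3.141, -0.001, 0.52]
contact_force: [-0.3, 0.2, -1.8]
opening: 0.0434
grip_force: 15.0
```

Run:
```python
from h import *
print(robot.observe()['grip_force'],movec([.225,0,.095]))
```

```text
14.985229521989822 (array([-0.038 ,  0.2711,  0.0807]), array([-0.2856,  0.0519, -0.4712]))
```

Call:
{"api": "step_arm", "payload": {
  "steps": [
    {"x": -0.038, "y": 0.271, "z": 0.081, "rx": -0.286, "ry": 0.052, "rz": -0.471, "claw": -1.0},
    {"x": -0.038, "y": 0.271, "z": 0.081, "rx": -0.286, "ry": 0.052, "rz": -0.471, "claw": -1.0},
    {"x": -0.038, "y": 0.271, "z": 0.081, "rx": -0.286, "ry": 0.052, "rz": -0.471, "claw": -1.0},
    {"x": -0.038, "y": 0.271, "z": 0.081, "rx": -0.286, "ry": 0.052, "rz": -0.471, "claw": -1.0},
    {"x": -0.038, "y": 0.271, "z": 0.081, "rx": -0.286, "ry": 0.052, "rz": -0.471, "claw": -1.0},
    {"x": -0.038, "y": 0.271, "z": 0.081, "rx": -0.286, "ry": 0.052, "rz": -0.471, "claw": -1.0},
    {"x": -0.038, "y": 0.271, "z": 0.081, "rx": -0.286, "ry": 0.052, "rz": -0.471, "claw": -1.0},
    {"x": -0.038, "y": 0.271, "z": 0.081, "rx": -0.286, "ry": 0.052, "rz": -0.471, "claw": -1.0}
  ]
}}

```text
time: 11.68
tool_pos: [0.5763, -0.2687, 0.1778]
tool_rot: [2.916, -0.001, 0.893]
contact_force: [0.1, 0.8, -2.3]
opening: 0.0435
grip_force: 15.0
```

Run:
```python
from h import *
im,X,v=cloud('wrist'); cv2.imwrite('pics/w3.png',im); np.savez('w3.npz',im=im,X=X,v=v)
s=robot.observe(); print(to_chute(s['tool_pos']), movec([.225,0,.095]), movec([.225,0,.0125]))
# fingers/can in tool coords
T=Twrist(s); Q=(X-T[:3,3])@T[:3,:3]
m=v&(abs(Q[...,1])<.022)&(Q[...,2]>-.05)&(Q[...,2]<.02)&(abs(Q[...,0])<.09); print(m.sum(),np.round(np.percentile(Q[m],[1,5,50,95,99],axis=0),4))
q=to_chute(X); mm=v&(q[...,0]>.0)&(q[...,0]<.27)&(abs(q[...,1])<.08)&(q[...,2]>.022)&(q[...,2]<.045)
for lo,hi in((0,.08),(.08,.16),(.16,.27)):
    w=q[mm&(q[...,0]>lo)&(q[...,0]<hi)]; L=w[w[:,1]>0];R=w[w[:,1]<0]
    print(lo,len(L),np.percentile(L[:,1],[3,50,97]) if len(L) else 0,len(R),np.percentile(R[:,1],[3,50,97]) if len(R) else 0)
```

```text
[0.22484746 0.00196932 0.09551368] (array([-0.0026,  0.0002,  0.0007]), array([ 0.0004, -0.0023,  0.0034])) (array([-0.0028,  0.0002,  0.1107]), array([ 0.0004, -0.0023,  0.0034]))
11334 [[-0.0199 -0.0212 -0.0365]
 [-0.0153 -0.0185 -0.0323]
 [ 0.0264  0.     -0.0285]
 [ 0.0514  0.0187 -0.0173]
 [ 0.053   0.0216 -0.0086]]
0 556 [0.05992756 0.06374455 0.06765081] 396 [-0.0654183  -0.06134417 -0.05941209]
0.08 1322 [0.06030435 0.06412632 0.06788797] 0 0
0.16 1824 [0.06091679 0.06449777 0.06841776] 122 [-0.0640107  -0.06128566 -0.05847634]
```

View pics/w3.png

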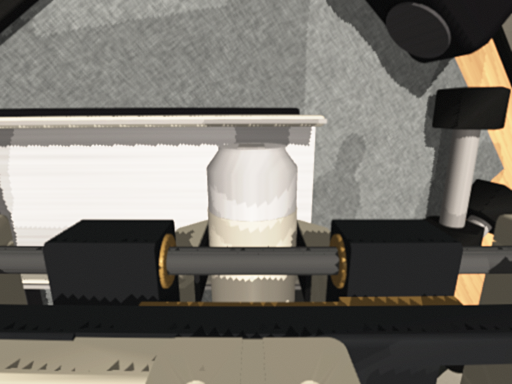

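Call:
{"api": "step_arm", "payload": {
  "steps": [
    {"x": -0.002, "y": 0.0, "z": 0.04, "rx": 0.0, "ry": -0.002, "rz": 0.003, "claw": -1.0},
    {"x": -0.002, "y": 0.0, "z": 0.08, "rx": 0.0, "ry": -0.002, "rz": 0.003, "claw": -1.0},
    {"x": -0.002, "y": 0.0, "z": 0.1, "rx": 0.0, "ry": -0.002, "rz": 0.003, "claw": -1.0},
    {"x": -0.002, "y": 0.0, "z": 0.11, "rx": 0.0, "ry": -0.002, "rz": 0.003, "claw": -1.0},
    {"x": -0.002, "y": 0.0, "z": 0.11, "rx": 0.0, "ry": -0.002, "rz": 0.003, "claw": -1.0},
    {"x": -0.002, "y": 0.0, "z": 0.11, "rx": 0.0, "ry": -0.002, "rz": 0.003, "claw": -1.0}
  ]
}}

```text
time: 12.23
tool_pos: [0.5913, -0.2819, 0.1]
tool_rot: [2.911, 0.0, 0.893]
contact_force: [0.1, -0.3, -1.4]
opening: 0.0434
grip_force: 15.0
```

Call:
{"api": "step_arm", "payload": {
  "steps": [
    {"x": 0.0, "y": 0.0, "z": 0.002, "rx": 0.0, "ry": 0.0, "rz": 0.0, "claw": 1.0},
    {"x": 0.0, "y": 0.0, "z": 0.002, "rx": 0.0, "ry": 0.0, "rz": 0.0, "claw": 1.0},
    {"x": 0.0, "y": 0.0, "z": 0.002, "rx": 0.0, "ry": 0.0, "rz": 0.0, "claw": 1.0},
    {"x": 0.0, "y": 0.0, "z": 0.002, "rx": 0.0, "ry": 0.0, "rz": 0.0, "claw": 1.0},
    {"x": 0.0, "y": 0.0, "z": 0.002, "rx": 0.0, "ry": 0.0, "rz": 0.0, "claw": 1.0},
    {"x": 0.0, "y": 0.0, "z": 0.002, "rx": 0.0, "ry": 0.0, "rz": 0.0, "claw": 1.0},
    {"x": 0.0, "y": 0.0, "z": 0.002, "rx": 0.0, "ry": 0.0, "rz": 0.0, "claw": 1.0},
    {"x": 0.0, "y": 0.0, "z": 0.002, "rx": 0.0, "ry": 0.0, "rz": 0.0, "claw": 1.0},
    {"x": 0.0, "y": 0.0, "z": -0.05, "rx": 0.0, "ry": 0.0, "rz": 0.0, "claw": 1.0},
    {"x": 0.0, "y": 0.0, "z": -0.1, "rx": 0.0, "ry": 0.0, "rz": 0.0, "claw": 1.0},
    {"x": 0.0, "y": 0.0, "z": -0.15, "rx": 0.0, "ry": 0.0, "rz": 0.0, "claw": 1.0},
    {"x": 0.0, "y": 0.0, "z": -0.18, "rx": 0.0, "ry": 0.0, "rz": 0.0, "claw": 1.0}
  ]
}}

```text
time: 13.23
tool_pos: [0.5676, -0.2636, 0.2348]
tool_rot: [2.907, -0.0, 0.893]
contact_force: [0.8, -0.1, 0.8]
opening: 0.0921
grip_force: 0.0
```

```bash
cat > chk.py <<'E'
from cans import *
import sys
im,X,v=cloud(sys.argv[1]); q=to_chute(X)
m=v&(q[...,0]>.0)&(q[...,0]<.275)&(abs(q[...,1])<.057)&(q[...,2]>.012)&(q[...,2]<.075)
n,lab=cv2.connectedComponents(m.astype(np.uint8))
for i in range(1,n):
    Q=q[lab==i]
    if len(Q)>60: print(len(Q),'x',np.round(np.percentile(Q[:,0],[2,98]),3),'top at x',np.round(np.median(Q[Q[:,2]>np.percentile(Q[:,2],80),0]),3),'y',np.round(np.percentile(Q[:,1],[1,99]),3),'z',np.round(np.percentile(Q[:,2],97),3))
cv2.imwrite('pics/chk.png',cv2.resize(im[70:230,120:410],None,fx=2.7,fy=2.7,interpolation=cv2.INTER_CUBIC) if sys.argv[1]=='top' else im)
E
python3 chk.py wrist; python3 can_now.py
python3 - <<'E'
from h import *
print(move([.54,-.06,.26],np.deg2rad(20)))
E
```

```text
4498 x [0.109 0.148] top at x 0.126 y [-0.039  0.053] z 0.043
2247 x [0.003 0.013] top at x 0.011 y [-0.031  0.049] z 0.058
[0.6525 0.0364] [np.float64(14.0), np.float64(59.0)] 163.3 0.0855 1221
[0.5961 0.2675] [np.float64(37.0), np.float64(109.0)] 168.7 0.0488 482
[0.5849 0.1183] [np.float64(30.0), np.float64(31.0)] 177.7 0.0905 296
[0.4618 0.3611] [np.float64(48.0), np.float64(109.0)] 4.5 0.0622 670
[0.4364 0.1957] [np.float64(47.0), np.float64(109.0)] 164.1 0.0618 646
grip a,b -0.009183590496025964 [-0.02758577  0.00113399  0.02980901]
(array([ 0.1882, -0.1872, -0.0782]), array([ 0.2967, -0.084 ,  0.689 ]))
```

Call:
{"api": "step_arm", "payload": {
  "steps": [
    {"x": 0.188, "y": -0.187, "z": -0.078, "rx": 0.297, "ry": -0.084, "rz": 0.689, "claw": 1.0},
    {"x": 0.188, "y": -0.187, "z": -0.078, "rx": 0.297, "ry": -0.084, "rz": 0.689, "claw": 1.0},
    {"x": 0.188, "y": -0.187, "z": -0.078, "rx": 0.297, "ry": -0.084, "rz": 0.689, "claw": 1.0},
    {"x": 0.188, "y": -0.187, "z": -0.078, "rx": 0.297, "ry": -0.084, "rz": 0.689, "claw": 1.0},
    {"x": 0.188, "y": -0.187, "z": -0.078, "rx": 0.297, "ry": -0.084, "rz": 0.689, "claw": 1.0},
    {"x": 0.188, "y": -0.187, "z": -0.078, "rx": 0.297, "ry": -0.084, "rz": 0.689, "claw": 1.0},
    {"x": 0.188, "y": -0.187, "z": -0.078, "rx": 0.297, "ry": -0.084, "rz": 0.689, "claw": 1.0}
  ]
}}

```text
time: 13.92
tool_pos: [0.5388, -0.0583, 0.2549]
tool_rot: [-3.134, 0.007, 0.352]
contact_force: [0.3, -0.1, -1.3]
opening: 0.0916
grip_force: 0.0
```

```bash
python3 chk.py top
python3 - <<'E'
from h import *
print(move([.595,.268,.14],np.deg2rad(-11.5)))
E
```

```text
(array([ 0.2218, -0.383 ,  0.1542]), array([-0.0069,  0.0113,  0.7027]))
```

Call:
{"api": "step_arm", "payload": {
  "steps": [
    {"x": 0.222, "y": -0.383, "z": 0.154, "rx": -0.007, "ry": 0.011, "rz": 0.703, "claw": 1.0},
    {"x": 0.222, "y": -0.383, "z": 0.154, "rx": -0.007, "ry": 0.011, "rz": 0.703, "claw": 1.0},
    {"x": 0.222, "y": -0.383, "z": 0.154, "rx": -0.007, "ry": 0.011, "rz": 0.703, "claw": 1.0},
    {"x": 0.222, "y": -0.383, "z": 0.154, "rx": -0.007, "ry": 0.011, "rz": 0.703, "claw": 1.0},
    {"x": 0.222, "y": -0.383, "z": 0.154, "rx": -0.007, "ry": 0.011, "rz": 0.703, "claw": 1.0},
    {"x": 0.222, "y": -0.383, "z": 0.154, "rx": -0.007, "ry": 0.011, "rz": 0.703, "claw": 1.0},
    {"x": 0.222, "y": -0.383, "z": 0.154, "rx": -0.007, "ry": 0.011, "rz": 0.703, "claw": 1.0},
    {"x": 0.222, "y": -0.383, "z": 0.154, "rx": -0.007, "ry": 0.011, "rz": 0.703, "claw": 1.0},
    {"x": 0.222, "y": -0.383, "z": 0.154, "rx": -0.007, "ry": 0.011, "rz": 0.703, "claw": 1.0},
    {"x": 0.222, "y": -0.383, "z": 0.154, "rx": -0.007, "ry": 0.011, "rz": 0.703, "claw": 1.0},
    {"x": 0.222, "y": -0.383, "z": 0.154, "rx": -0.007, "ry": 0.011, "rz": 0.703, "claw": 1.0}
  ]
}}

```text
time: 14.88
tool_pos: [0.5959, 0.2676, 0.1389]
tool_rot: [3.14, 0.002, -0.201]
contact_force: [-0.2, -0.9, 0.2]
opening: 0.0917
grip_force: 0.0
```

```bash
python3 chk.py top; python3 can_now.py
python3 - <<'E'
from h import *
print(move([.595,.268,.01],np.deg2rad(-11.5)))
E
```

```text
475 x [0.003 0.051] top at x 0.024 y [-0.055  0.051] z 0.053
[0.3765 0.1859] [np.float64(33.0), np.float64(79.0)] 90.4 0.6206 11093
[0.6535 0.0363] [np.float64(14.0), np.float64(60.0)] 163.8 0.0855 1220
[0.5848 0.1184] [np.float64(30.0), np.float64(32.0)] 179.5 0.0901 299
grip a,b -0.009316403352572444 [-0.02789249  0.00091833  0.02937051]
(array([-0.0025, -0.0022,  0.1743]), array([ 0.0005, -0.0002, -0.0047]))
```

View pics/chk.png

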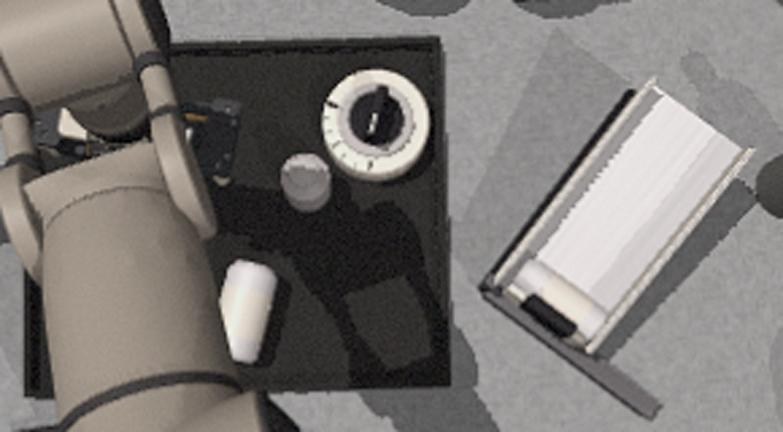

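Call:
{"api": "step_arm", "payload": {
  "steps": [
    {"x": -0.002, "y": -0.001, "z": 0.05, "rx": 0.0, "ry": 0.0, "rz": -0.005, "claw": 1.0},
    {"x": -0.002, "y": -0.001, "z": 0.1, "rx": 0.0, "ry": 0.0, "rz": -0.005, "claw": 1.0},
    {"x": -0.002, "y": -0.001, "z": 0.15, "rx": 0.0, "ry": 0.0, "rz": -0.005, "claw": 1.0},
    {"x": -0.002, "y": -0.001, "z": 0.172, "rx": 0.0, "ry": 0.0, "rz": -0.005, "claw": 1.0},
    {"x": -0.002, "y": -0.001, "z": 0.172, "rx": 0.0, "ry": 0.0, "rz": -0.005, "claw": 1.0},
    {"x": -0.002, "y": -0.001, "z": 0.172, "rx": 0.0, "ry": 0.0, "rz": -0.005, "claw": -1.0},
    {"x": -0.002, "y": -0.001, "z": 0.172, "rx": 0.0, "ry": 0.0, "rz": -0.005, "claw": -1.0},
    {"x": -0.002, "y": -0.001, "z": 0.172, "rx": 0.0, "ry": 0.0, "rz": -0.005, "claw": -1.0},
    {"x": -0.002, "y": -0.001, "z": 0.172, "rx": 0.0, "ry": 0.0, "rz": -0.005, "claw": -1.0},
    {"x": -0.002, "y": -0.001, "z": 0.172, "rx": 0.0, "ry": 0.0, "rz": -0.005, "claw": -1.0},
    {"x": -0.002, "y": -0.001, "z": 0.172, "rx": 0.0, "ry": 0.0, "rz": -0.005, "claw": -1.0},
    {"x": -0.002, "y": -0.001, "z": 0.172, "rx": 0.0, "ry": 0.0, "rz": -0.005, "claw": -1.0}
  ]
}}

```text
time: 15.98
tool_pos: [0.5949, 0.2691, 0.0126]
tool_rot: [-3.141, -0.001, -0.199]
contact_force: [0.6, -0.6, -0.8]
opening: 0.0497
grip_force: 0.0
```

Call:
{"api": "step_arm", "payload": {
  "steps": [
    {"x": 0.0, "y": 0.0, "z": 0.0, "rx": 0.0, "ry": 0.0, "rz": 0.0, "claw": -1.0},
    {"x": 0.0, "y": 0.0, "z": 0.0, "rx": 0.0, "ry": 0.0, "rz": 0.0, "claw": -1.0},
    {"x": 0.0, "y": 0.0, "z": 0.0, "rx": 0.0, "ry": 0.0, "rz": 0.0, "claw": -1.0},
    {"x": 0.0, "y": 0.0, "z": -0.05, "rx": 0.0, "ry": 0.0, "rz": 0.0, "claw": -1.0},
    {"x": 0.0, "y": 0.0, "z": -0.1, "rx": 0.0, "ry": 0.0, "rz": 0.0, "claw": -1.0},
    {"x": 0.0, "y": 0.0, "z": -0.15, "rx": 0.0, "ry": 0.0, "rz": 0.0, "claw": -1.0},
    {"x": 0.0, "y": 0.0, "z": -0.2, "rx": 0.0, "ry": 0.0, "rz": 0.0, "claw": -1.0},
    {"x": 0.0, "y": 0.0, "z": -0.25, "rx": 0.0, "ry": 0.0, "rz": 0.0, "claw": -1.0}
  ]
}}

```text
time: 16.65
tool_pos: [0.594, 0.2688, 0.2007]
tool_rot: [3.141, 0.001, -0.199]
contact_force: [1.2, 0.8, -2.6]
opening: 0.0439
grip_force: 15.0
```

Run:
```python
from h import *
s=robot.observe();print(s['tool_pos'],s['grip_force'],s['opening'])
print(move([.54,-.08,.25],np.deg2rad(22)))
```

```text
[0.59401873 0.26878418 0.20071067] 14.992128610610962 0.04386124068330491
(array([ 0.0214,  0.4701, -0.0657]), array([-2.000e-04,  1.400e-03, -7.427e-01]))
```

Call:
{"api": "step_arm", "payload": {
  "steps": [
    {"x": 0.021, "y": 0.47, "z": -0.066, "rx": 0.0, "ry": 0.0, "rz": -0.743, "claw": -1.0},
    {"x": 0.021, "y": 0.47, "z": -0.066, "rx": 0.0, "ry": 0.0, "rz": -0.743, "claw": -1.0},
    {"x": 0.021, "y": 0.47, "z": -0.066, "rx": 0.0, "ry": 0.0, "rz": -0.743, "claw": -1.0},
    {"x": 0.021, "y": 0.47, "z": -0.066, "rx": 0.0, "ry": 0.0, "rz": -0.743, "claw": -1.0},
    {"x": 0.021, "y": 0.47, "z": -0.066, "rx": 0.0, "ry": 0.0, "rz": -0.743, "claw": -1.0},
    {"x": 0.021, "y": 0.47, "z": -0.066, "rx": 0.0, "ry": 0.0, "rz": -0.743, "claw": -1.0},
    {"x": 0.021, "y": 0.47, "z": -0.066, "rx": 0.0, "ry": 0.0, "rz": -0.743, "claw": -1.0},
    {"x": 0.021, "y": 0.47, "z": -0.066, "rx": 0.0, "ry": 0.0, "rz": -0.743, "claw": -1.0},
    {"x": 0.021, "y": 0.47, "z": -0.066, "rx": 0.0, "ry": 0.0, "rz": -0.743, "claw": -1.0},
    {"x": 0.021, "y": 0.47, "z": -0.066, "rx": 0.0, "ry": 0.0, "rz": -0.743, "claw": -1.0}
  ]
}}

```text
time: 17.48
tool_pos: [0.5395, -0.085, 0.2493]
tool_rot: [3.14, 0.0, 0.379]
contact_force: [0.9, -0.4, -2.6]
opening: 0.0435
grip_force: 15.0
```

Run:
```python
from h import *
print(robot.observe()['grip_force'],movec([.225,0,.095]))
```

```text
14.992876946926117 (array([-0.0465,  0.2466,  0.0954]), array([-0.28  ,  0.075 , -0.6499]))
```

Call:
{"api": "step_arm", "payload": {
  "steps": [
    {"x": -0.046, "y": 0.247, "z": 0.095, "rx": -0.28, "ry": 0.075, "rz": -0.65, "claw": -1.0},
    {"x": -0.046, "y": 0.247, "z": 0.095, "rx": -0.28, "ry": 0.075, "rz": -0.65, "claw": -1.0},
    {"x": -0.046, "y": 0.247, "z": 0.095, "rx": -0.28, "ry": 0.075, "rz": -0.65, "claw": -1.0},
    {"x": -0.046, "y": 0.247, "z": 0.095, "rx": -0.28, "ry": 0.075, "rz": -0.65, "claw": -1.0},
    {"x": -0.046, "y": 0.247, "z": 0.095, "rx": -0.28, "ry": 0.075, "rz": -0.65, "claw": -1.0},
    {"x": -0.046, "y": 0.247, "z": 0.095, "rx": -0.28, "ry": 0.075, "rz": -0.65, "claw": -1.0},
    {"x": -0.046, "y": 0.247, "z": 0.095, "rx": -0.28, "ry": 0.075, "rz": -0.65, "claw": -1.0},
    {"x": -0.046, "y": 0.247, "z": 0.095, "rx": -0.28, "ry": 0.075, "rz": -0.65, "claw": -1.0},
    {"x": -0.046, "y": 0.247, "z": 0.095, "rx": -0.28, "ry": 0.075, "rz": -0.65, "claw": -1.0}
  ]
}}

```text
time: 18.23
tool_pos: [0.5781, -0.2631, 0.1779]
tool_rot: [2.917, -0.002, 0.898]
contact_force: [0.8, 0.1, -2.2]
opening: 0.0437
grip_force: 15.0
```

```bash
cat > held.py <<'E'
from h import *
im,X,v=cloud('wrist'); s=robot.observe(); T=Twrist(s); Q=(X-T[:3,3])@T[:3,:3]
m=v&(abs(Q[...,1])<.012)&(Q[...,2]>-.05)&(Q[...,2]<.02)&(abs(Q[...,0])<.09)
q=to_chute(X); w=q[v&(q[...,0]>.16)&(q[...,0]<.27)&(abs(q[...,1])<.08)&(abs(q[...,1])>.0585)&(q[...,2]>.026)&(q[...,2]<.045)]
L=w[w[:,1]>0,1]
print('TCP',np.round(to_chute(s['tool_pos']),4),'can end tool x',np.round(np.percentile(Q[m][:,0],[98,99.7]),4),'wall',np.round(np.percentile(L,[3,97]),4) if len(L) else 0)
e=np.percentile(Q[m][:,0],99.7)-.055; print('can centre tool x',round(e,4))
import sys
print(movec([.225,-e+.0003,float(sys.argv[1])]))
E
python3 held.py .0135
```

```text
TCP [0.2228 0.007  0.0955] can end tool x [0.0554 0.0559] wall [0.0608 0.0683]
can centre tool x 0.0009
(array([-0.0105,  0.003 ,  0.1093]), array([-0.0017, -0.0046,  0.0077]))
```

Call:
{"api": "step_arm", "payload": {
  "steps": [
    {"x": -0.01, "y": 0.003, "z": 0.0, "rx": -0.002, "ry": -0.004, "rz": 0.008, "claw": -1.0},
    {"x": -0.01, "y": 0.003, "z": 0.02, "rx": -0.002, "ry": -0.004, "rz": 0.008, "claw": -1.0},
    {"x": -0.01, "y": 0.003, "z": 0.04, "rx": -0.002, "ry": -0.004, "rz": 0.008, "claw": -1.0}
  ]
}}

```text
time: 18.53
tool_pos: [0.5808, -0.2761, 0.1504]
tool_rot: [2.911, -0.0, 0.891]
contact_force: [-0.3, 0.5, -3.5]
opening: 0.0436
grip_force: 15.0
```

```bash
python3 held.py .0135
```

```text
TCP [ 0.2241 -0.0018  0.0624] can end tool x [0.0558 0.0564] wall [0.0608 0.068 ]
can centre tool x 0.0014
(array([0.0011, 0.0014, 0.0651]), array([-0.0035,  0.0008, -0.0014]))
```

Aligned; lower, release and lift.

Call:
{"api": "step_arm", "payload": {
  "steps": [
    {"x": 0.001, "y": 0.001, "z": 0.03, "rx": -0.003, "ry": 0.0, "rz": 0.0, "claw": -1.0},
    {"x": 0.001, "y": 0.001, "z": 0.055, "rx": -0.003, "ry": 0.0, "rz": 0.0, "claw": -1.0},
    {"x": 0.001, "y": 0.001, "z": 0.065, "rx": -0.003, "ry": 0.0, "rz": 0.0, "claw": -1.0},
    {"x": 0.001, "y": 0.001, "z": 0.066, "rx": -0.003, "ry": 0.0, "rz": 0.0, "claw": -1.0},
    {"x": 0.001, "y": 0.001, "z": 0.066, "rx": -0.003, "ry": 0.0, "rz": 0.0, "claw": 1.0},
    {"x": 0.001, "y": 0.001, "z": 0.066, "rx": -0.003, "ry": 0.0, "rz": 0.0, "claw": 1.0},
    {"x": 0.001, "y": 0.001, "z": 0.066, "rx": -0.003, "ry": 0.0, "rz": 0.0, "claw": 1.0},
    {"x": 0.001, "y": 0.001, "z": 0.066, "rx": -0.003, "ry": 0.0, "rz": 0.0, "claw": 1.0},
    {"x": 0.001, "y": 0.001, "z": 0.066, "rx": -0.003, "ry": 0.0, "rz": 0.0, "claw": 1.0},
    {"x": 0.001, "y": 0.001, "z": 0.066, "rx": -0.003, "ry": 0.0, "rz": 0.0, "claw": 1.0},
    {"x": 0.001, "y": 0.001, "z": 0.066, "rx": -0.003, "ry": 0.0, "rz": 0.0, "claw": 1.0},
    {"x": 0.001, "y": 0.001, "z": 0.03, "rx": -0.003, "ry": 0.0, "rz": 0.0, "claw": 1.0}
  ]
}}

```text
time: 19.58
tool_pos: [0.5828, -0.2778, 0.1223]
tool_rot: [2.921, 0.001, 0.89]
contact_force: [-1.0, 1.3, -0.2]
opening: 0.09
grip_force: 0.0
```

Call:
{"api": "step_arm", "payload": {
  "steps": [
    {"x": 0.0, "y": 0.0, "z": -0.05, "rx": 0.0, "ry": 0.0, "rz": 0.0, "claw": 1.0},
    {"x": 0.0, "y": 0.0, "z": -0.1, "rx": 0.0, "ry": 0.0, "rz": 0.0, "claw": 1.0},
    {"x": 0.0, "y": 0.0, "z": -0.15, "rx": 0.0, "ry": 0.0, "rz": 0.0, "claw": 1.0}
  ]
}}

```text
time: 19.83
tool_pos: [0.5646, -0.2625, 0.2381]
tool_rot: [2.913, -0.0, 0.89]
contact_force: [1.7, -1.3, 0.3]
opening: 0.0917
grip_force: 0.0
```

```bash
python3 chk.py wrist; python3 can_now.py
python3 - <<'E'
from h import *
print(move([.47,-.06,.26],np.deg2rad(20)))
E
```

```text
4524 x [0.102 0.141] top at x 0.119 y [-0.037  0.054] z 0.043
6486 x [0.007 0.05 ] top at x 0.011 y [-0.03   0.049] z 0.064
[0.653  0.0363] [np.float64(14.0), np.float64(59.0)] 164.2 0.0853 1216
[0.5845 0.1183] [np.float64(30.0), np.float64(31.0)] 179.6 0.0903 295
[0.4616 0.3628] [np.float64(44.0), np.float64(109.0)] 5.6 0.0623 670
[0.4358 0.1947] [np.float64(47.0), np.float64(109.0)] 163.5 0.0623 650
grip a,b -0.00944039206374784 [-0.02783223  0.00053054  0.02986886]
(array([ 0.1296, -0.259 , -0.0848]), array([ 0.3002, -0.086 ,  0.6857]))
```

Call:
{"api": "step_arm", "payload": {
  "steps": [
    {"x": 0.13, "y": -0.259, "z": -0.085, "rx": 0.3, "ry": -0.086, "rz": 0.686, "claw": 1.0},
    {"x": 0.13, "y": -0.259, "z": -0.085, "rx": 0.3, "ry": -0.086, "rz": 0.686, "claw": 1.0},
    {"x": 0.13, "y": -0.259, "z": -0.085, "rx": 0.3, "ry": -0.086, "rz": 0.686, "claw": 1.0},
    {"x": 0.13, "y": -0.259, "z": -0.085, "rx": 0.3, "ry": -0.086, "rz": 0.686, "claw": 1.0},
    {"x": 0.13, "y": -0.259, "z": -0.085, "rx": 0.3, "ry": -0.086, "rz": 0.686, "claw": 1.0},
    {"x": 0.13, "y": -0.259, "z": -0.085, "rx": 0.3, "ry": -0.086, "rz": 0.686, "claw": 1.0},
    {"x": 0.13, "y": -0.259, "z": -0.085, "rx": 0.3, "ry": -0.086, "rz": 0.686, "claw": 1.0}
  ]
}}

```text
time: 20.52
tool_pos: [0.467, -0.056, 0.2549]
tool_rot: [-3.13, 0.008, 0.351]
contact_force: [0.4, -0.4, 0.7]
opening: 0.0916
grip_force: 0.0
```

Run:
```python
from h import *
print(move([.4348,.1955,.14],np.deg2rad(-16)))
```

```text
(array([ 0.0764, -0.3279,  0.1562]), array([-0.0105,  0.0146,  0.8029]))
```

Call:
{"api": "step_arm", "payload": {
  "steps": [
    {"x": 0.076, "y": -0.328, "z": 0.156, "rx": -0.01, "ry": 0.015, "rz": 0.803, "claw": 1.0},
    {"x": 0.076, "y": -0.328, "z": 0.156, "rx": -0.01, "ry": 0.015, "rz": 0.803, "claw": 1.0},
    {"x": 0.076, "y": -0.328, "z": 0.156, "rx": -0.01, "ry": 0.015, "rz": 0.803, "claw": 1.0},
    {"x": 0.076, "y": -0.328, "z": 0.156, "rx": -0.01, "ry": 0.015, "rz": 0.803, "claw": 1.0},
    {"x": 0.076, "y": -0.328, "z": 0.156, "rx": -0.01, "ry": 0.015, "rz": 0.803, "claw": 1.0},
    {"x": 0.076, "y": -0.328, "z": 0.156, "rx": -0.01, "ry": 0.015, "rz": 0.803, "claw": 1.0},
    {"x": 0.076, "y": -0.328, "z": 0.156, "rx": -0.01, "ry": 0.015, "rz": 0.803, "claw": 1.0},
    {"x": 0.076, "y": -0.328, "z": 0.156, "rx": -0.01, "ry": 0.015, "rz": 0.803, "claw": 1.0},
    {"x": 0.076, "y": -0.328, "z": 0.156, "rx": -0.01, "ry": 0.015, "rz": 0.803, "claw": 1.0}
  ]
}}

```text
time: 21.27
tool_pos: [0.4356, 0.1941, 0.1379]
tool_rot: [3.14, 0.002, -0.278]
contact_force: [0.6, -0.8, -0.2]
opening: 0.0922
grip_force: 0.0
```

```bash
python3 chk.py top
python3 - <<'E'
from cans import *
im,X,v=cloud('wrist')
for c in cans(X,v): print(*c)
print(move([.4348,.1955,.015],np.deg2rad(-16)))
E
```

```text
1024 x [0.006 0.094] top at x 0.034 y [-0.054  0.054] z 0.049
[0.5623 0.1262] [np.float64(12.0), np.float64(46.0)] 71.8 0.0629 1714
[0.4574 0.1871] [np.float64(13.0), np.float64(107.0)] 72.9 0.2536 81229
(array([-0.0044, -0.0038,  0.1661]), array([ 0.0014, -0.0013, -0.0023]))
```

View pics/chk.png

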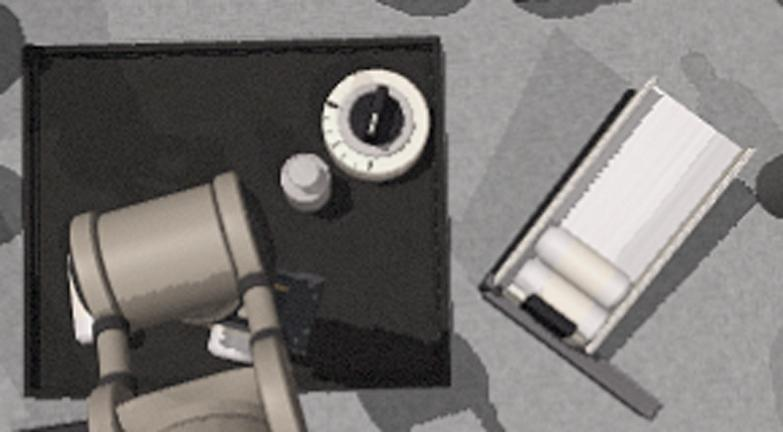

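Call:
{"api": "step_arm", "payload": {
  "squeeze": 20,
  "steps": [
    {"x": -0.003, "y": -0.003, "z": 0.05, "rx": 0.0, "ry": 0.0, "rz": 0.0, "claw": 1.0},
    {"x": -0.003, "y": -0.003, "z": 0.1, "rx": 0.0, "ry": 0.0, "rz": 0.0, "claw": 1.0},
    {"x": -0.003, "y": -0.003, "z": 0.145, "rx": 0.0, "ry": 0.0, "rz": 0.0, "claw": 1.0},
    {"x": -0.003, "y": -0.003, "z": 0.165, "rx": 0.0, "ry": 0.0, "rz": 0.0, "claw": 1.0},
    {"x": -0.003, "y": -0.003, "z": 0.165, "rx": 0.0, "ry": 0.0, "rz": 0.0, "claw": 1.0},
    {"x": -0.003, "y": -0.003, "z": 0.165, "rx": 0.0, "ry": 0.0, "rz": 0.0, "claw": -1.0},
    {"x": -0.003, "y": -0.003, "z": 0.165, "rx": 0.0, "ry": 0.0, "rz": 0.0, "claw": -1.0},
    {"x": -0.003, "y": -0.003, "z": 0.165, "rx": 0.0, "ry": 0.0, "rz": 0.0, "claw": -1.0},
    {"x": -0.003, "y": -0.003, "z": 0.165, "rx": 0.0, "ry": 0.0, "rz": 0.0, "claw": -1.0},
    {"x": -0.003, "y": -0.003, "z": 0.165, "rx": 0.0, "ry": 0.0, "rz": 0.0, "claw": -1.0},
    {"x": -0.003, "y": -0.003, "z": 0.165, "rx": 0.0, "ry": 0.0, "rz": 0.0, "claw": -1.0},
    {"x": -0.003, "y": -0.003, "z": 0.165, "rx": 0.0, "ry": 0.0, "rz": 0.0, "claw": -1.0}
  ]
}}

```text
time: 22.37
tool_pos: [0.4354, 0.1954, 0.0167]
tool_rot: [-3.142, -0.002, -0.282]
contact_force: [-0.6, -1.6, 7.2]
opening: 0.0575
grip_force: 20.0
```

Call:
{"api": "step_arm", "payload": {
  "steps": [
    {"x": 0.0, "y": 0.0, "z": 0.0, "rx": 0.0, "ry": 0.0, "rz": 0.0, "claw": -1.0},
    {"x": 0.0, "y": 0.0, "z": -0.05, "rx": 0.0, "ry": 0.0, "rz": 0.0, "claw": -1.0},
    {"x": 0.0, "y": 0.0, "z": -0.1, "rx": 0.0, "ry": 0.0, "rz": 0.0, "claw": -1.0},
    {"x": 0.0, "y": 0.0, "z": -0.15, "rx": 0.0, "ry": 0.0, "rz": 0.0, "claw": -1.0},
    {"x": 0.0, "y": 0.0, "z": -0.2, "rx": 0.0, "ry": 0.0, "rz": 0.0, "claw": -1.0},
    {"x": 0.0, "y": 0.0, "z": -0.25, "rx": 0.0, "ry": 0.0, "rz": 0.0, "claw": -1.0}
  ]
}}

```text
time: 22.87
tool_pos: [0.434, 0.1953, 0.2049]
tool_rot: [3.14, 0.001, -0.282]
contact_force: [1.5, 0.0, -3.0]
opening: 0.0573
grip_force: 20.0
```

Run:
```python
from h import *
s=robot.observe();print(s['tool_pos'],s['grip_force'],s['opening'])
print(move([.51,-.08,.26],np.deg2rad(22)))
```

```text
[0.433953   0.19534784 0.20485486] 19.983930587768555 0.05729593626963305
(array([ 0.1995,  0.3245, -0.0733]), array([ 0.0012,  0.0012, -0.8479]))
```

Call:
{"api": "step_arm", "payload": {
  "steps": [
    {"x": 0.2, "y": 0.324, "z": -0.073, "rx": 0.0, "ry": 0.0, "rz": -0.848, "claw": -1.0},
    {"x": 0.2, "y": 0.324, "z": -0.073, "rx": 0.0, "ry": 0.0, "rz": -0.848, "claw": -1.0},
    {"x": 0.2, "y": 0.324, "z": -0.073, "rx": 0.0, "ry": 0.0, "rz": -0.848, "claw": -1.0},
    {"x": 0.2, "y": 0.324, "z": -0.073, "rx": 0.0, "ry": 0.0, "rz": -0.848, "claw": -1.0},
    {"x": 0.2, "y": 0.324, "z": -0.073, "rx": 0.0, "ry": 0.0, "rz": -0.848, "claw": -1.0},
    {"x": 0.2, "y": 0.324, "z": -0.073, "rx": 0.0, "ry": 0.0, "rz": -0.848, "claw": -1.0},
    {"x": 0.2, "y": 0.324, "z": -0.073, "rx": 0.0, "ry": 0.0, "rz": -0.848, "claw": -1.0},
    {"x": 0.2, "y": 0.324, "z": -0.073, "rx": 0.0, "ry": 0.0, "rz": -0.848, "claw": -1.0},
    {"x": 0.2, "y": 0.324, "z": -0.073, "rx": 0.0, "ry": 0.0, "rz": -0.848, "claw": -1.0}
  ]
}}

```text
time: 23.62
tool_pos: [0.5125, -0.0848, 0.2587]
tool_rot: [3.138, -0.001, 0.379]
contact_force: [0.1, -0.0, -3.1]
opening: 0.0575
grip_force: 20.0
```

Run:
```python
from h import *
print(robot.observe()['grip_force'],movec([.225,0,.1]))
```

```text
19.985617697238922 (array([-0.014 ,  0.2587,  0.1018]), array([-0.2777,  0.0745, -0.6494]))
```

Call:
{"api": "step_arm", "payload": {
  "steps": [
    {"x": -0.014, "y": 0.259, "z": 0.102, "rx": -0.278, "ry": 0.075, "rz": -0.65, "claw": -1.0},
    {"x": -0.014, "y": 0.259, "z": 0.102, "rx": -0.278, "ry": 0.075, "rz": -0.65, "claw": -1.0},
    {"x": -0.014, "y": 0.259, "z": 0.102, "rx": -0.278, "ry": 0.075, "rz": -0.65, "claw": -1.0},
    {"x": -0.014, "y": 0.259, "z": 0.102, "rx": -0.278, "ry": 0.075, "rz": -0.65, "claw": -1.0},
    {"x": -0.014, "y": 0.259, "z": 0.102, "rx": -0.278, "ry": 0.075, "rz": -0.65, "claw": -1.0},
    {"x": -0.014, "y": 0.259, "z": 0.102, "rx": -0.278, "ry": 0.075, "rz": -0.65, "claw": -1.0},
    {"x": -0.014, "y": 0.259, "z": 0.102, "rx": -0.278, "ry": 0.075, "rz": -0.65, "claw": -1.0},
    {"x": -0.014, "y": 0.259, "z": 0.102, "rx": -0.278, "ry": 0.075, "rz": -0.65, "claw": -1.0},
    {"x": -0.014, "y": 0.259, "z": 0.102, "rx": -0.278, "ry": 0.075, "rz": -0.65, "claw": -1.0},
    {"x": -0.014, "y": 0.259, "z": 0.102, "rx": -0.278, "ry": 0.075, "rz": -0.65, "claw": -1.0}
  ]
}}

```text
time: 24.45
tool_pos: [0.5746, -0.2625, 0.1827]
tool_rot: [2.917, -0.002, 0.898]
contact_force: [-1.0, 0.8, -3.1]
opening: 0.0576
grip_force: 20.0
```

```bash
python3 held.py .0185
```

```text
TCP [0.2209 0.0051 0.1007] can end tool x [0.0539 0.0544] wall [0.0608 0.0681]
can centre tool x -0.0006
(array([-0.006 ,  0.0057,  0.1096]), array([-0.0021, -0.004 ,  0.0076]))
```

Call:
{"api": "step_arm", "payload": {
  "steps": [
    {"x": -0.006, "y": 0.006, "z": 0.0, "rx": -0.002, "ry": -0.004, "rz": 0.008, "claw": -1.0},
    {"x": -0.006, "y": 0.006, "z": 0.02, "rx": -0.002, "ry": -0.004, "rz": 0.008, "claw": -1.0},
    {"x": -0.006, "y": 0.006, "z": 0.04, "rx": -0.002, "ry": -0.004, "rz": 0.008, "claw": -1.0}
  ]
}}

```text
time: 24.75
tool_pos: [0.5812, -0.2747, 0.1553]
tool_rot: [2.912, -0.0, 0.89]
contact_force: [0.3, -0.5, -4.3]
opening: 0.0575
grip_force: 20.0
```

```bash
python3 held.py .0185
```

```text
TCP [ 0.2245 -0.0006  0.0672] can end tool x [0.0542 0.0548] wall [0.0607 0.0681]
can centre tool x -0.0002
(array([0.0016, 0.0009, 0.0649]), array([-0.0045,  0.0015, -0.002 ]))
```

Call:
{"api": "step_arm", "payload": {
  "steps": [
    {"x": 0.001, "y": 0.001, "z": 0.03, "rx": -0.003, "ry": 0.0, "rz": 0.0, "claw": -1.0},
    {"x": 0.001, "y": 0.001, "z": 0.055, "rx": -0.003, "ry": 0.0, "rz": 0.0, "claw": -1.0},
    {"x": 0.001, "y": 0.001, "z": 0.065, "rx": -0.003, "ry": 0.0, "rz": 0.0, "claw": -1.0},
    {"x": 0.001, "y": 0.001, "z": 0.066, "rx": -0.003, "ry": 0.0, "rz": 0.0, "claw": -1.0},
    {"x": 0.001, "y": 0.001, "z": 0.066, "rx": -0.003, "ry": 0.0, "rz": 0.0, "claw": 1.0},
    {"x": 0.001, "y": 0.001, "z": 0.066, "rx": -0.003, "ry": 0.0, "rz": 0.0, "claw": 1.0},
    {"x": 0.001, "y": 0.001, "z": 0.066, "rx": -0.003, "ry": 0.0, "rz": 0.0, "claw": 1.0},
    {"x": 0.001, "y": 0.001, "z": 0.066, "rx": -0.003, "ry": 0.0, "rz": 0.0, "claw": 1.0},
    {"x": 0.001, "y": 0.001, "z": 0.066, "rx": -0.003, "ry": 0.0, "rz": 0.0, "claw": 1.0},
    {"x": 0.001, "y": 0.001, "z": 0.066, "rx": -0.003, "ry": 0.0, "rz": 0.0, "claw": 1.0},
    {"x": 0.001, "y": 0.001, "z": 0.03, "rx": -0.003, "ry": 0.0, "rz": 0.0, "claw": 1.0}
  ]
}}

```text
time: 25.72
tool_pos: [0.583, -0.2762, 0.1275]
tool_rot: [2.922, 0.001, 0.889]
contact_force: [-0.3, 0.3, 0.2]
opening: 0.0916
grip_force: 0.0
```

Call:
{"api": "step_arm", "payload": {
  "steps": [
    {"x": 0.0, "y": 0.0, "z": -0.05, "rx": 0.0, "ry": 0.0, "rz": 0.0, "claw": 1.0},
    {"x": 0.0, "y": 0.0, "z": -0.1, "rx": 0.0, "ry": 0.0, "rz": 0.0, "claw": 1.0},
    {"x": 0.0, "y": 0.0, "z": -0.15, "rx": 0.0, "ry": 0.0, "rz": 0.0, "claw": 1.0}
  ]
}}

```text
time: 25.97
tool_pos: [0.5649, -0.2609, 0.2433]
tool_rot: [2.913, 0.0, 0.89]
contact_force: [1.7, -0.1, 0.3]
opening: 0.0918
grip_force: 0.0
```

```bash
python3 chk.py wrist; python3 can_now.py
python3 - <<'E'
from h import *
print(move([.47,0,.27],np.deg2rad(30)))
E
```

```text
17010 x [0.008 0.159] top at x 0.128 y [-0.048  0.054] z 0.06
[0.6532 0.0362] [np.float64(14.0), np.float64(59.0)] 163.5 0.0857 1221
[0.5844 0.1183] [np.float64(30.0), np.float64(32.0)] 179.5 0.0908 297
[0.4617 0.3618] [np.float64(47.0), np.float64(109.0)] 4.3 0.0619 671
grip a,b -0.00935384117899009 [-0.02805044  0.00116361  0.02979286]
(array([ 0.1899, -0.3053, -0.1027]), array([ 0.3042, -0.0586,  0.4643]))
```

Call:
{"api": "step_arm", "payload": {
  "steps": [
    {"x": 0.19, "y": -0.305, "z": -0.103, "rx": 0.304, "ry": -0.059, "rz": 0.464, "claw": 1.0},
    {"x": 0.19, "y": -0.305, "z": -0.103, "rx": 0.304, "ry": -0.059, "rz": 0.464, "claw": 1.0},
    {"x": 0.19, "y": -0.305, "z": -0.103, "rx": 0.304, "ry": -0.059, "rz": 0.464, "claw": 1.0},
    {"x": 0.19, "y": -0.305, "z": -0.103, "rx": 0.304, "ry": -0.059, "rz": 0.464, "claw": 1.0},
    {"x": 0.19, "y": -0.305, "z": -0.103, "rx": 0.304, "ry": -0.059, "rz": 0.464, "claw": 1.0},
    {"x": 0.19, "y": -0.305, "z": -0.103, "rx": 0.304, "ry": -0.059, "rz": 0.464, "claw": 1.0},
    {"x": 0.19, "y": -0.305, "z": -0.103, "rx": 0.304, "ry": -0.059, "rz": 0.464, "claw": 1.0},
    {"x": 0.19, "y": -0.305, "z": -0.103, "rx": 0.304, "ry": -0.059, "rz": 0.464, "claw": 1.0}
  ]
}}

```text
time: 26.73
tool_pos: [0.4665, 0.0052, 0.2657]
tool_rot: [-3.129, 0.006, 0.528]
contact_force: [0.8, 0.3, -0.5]
opening: 0.092
grip_force: 0.0
```

```bash
python3 can_now.py
python3 - <<'E'
from h import *
print(move([.461,.3635,.14],np.deg2rad(5)))
E
```

```text
[0.4232 0.0246] [np.float64(109.0), np.float64(125.0)] 179.9 0.6441 5810
[0.5851 0.1183] [np.float64(30.0), np.float64(32.0)] 178.9 0.0901 297
[0.4614 0.3629] [np.float64(47.0), np.float64(109.0)] 4.8 0.0617 671
grip a,b -0.0051672438635828166 [-0.0289124  -0.02139267 -0.00637001]
(array([ 0.2352, -0.4179,  0.1706]), array([-0.0124,  0.0106,  0.5602]))
```

Call:
{"api": "step_arm", "payload": {
  "steps": [
    {"x": 0.235, "y": -0.418, "z": 0.171, "rx": -0.012, "ry": 0.011, "rz": 0.56, "claw": 1.0},
    {"x": 0.235, "y": -0.418, "z": 0.171, "rx": -0.012, "ry": 0.011, "rz": 0.56, "claw": 1.0},
    {"x": 0.235, "y": -0.418, "z": 0.171, "rx": -0.012, "ry": 0.011, "rz": 0.56, "claw": 1.0},
    {"x": 0.235, "y": -0.418, "z": 0.171, "rx": -0.012, "ry": 0.011, "rz": 0.56, "claw": 1.0},
    {"x": 0.235, "y": -0.418, "z": 0.171, "rx": -0.012, "ry": 0.011, "rz": 0.56, "claw": 1.0},
    {"x": 0.235, "y": -0.418, "z": 0.171, "rx": -0.012, "ry": 0.011, "rz": 0.56, "claw": 1.0},
    {"x": 0.235, "y": -0.418, "z": 0.171, "rx": -0.012, "ry": 0.011, "rz": 0.56, "claw": 1.0},
    {"x": 0.235, "y": -0.418, "z": 0.171, "rx": -0.012, "ry": 0.011, "rz": 0.56, "claw": 1.0},
    {"x": 0.235, "y": -0.418, "z": 0.171, "rx": -0.012, "ry": 0.011, "rz": 0.56, "claw": 1.0},
    {"x": 0.235, "y": -0.418, "z": 0.171, "rx": -0.012, "ry": 0.011, "rz": 0.56, "claw": 1.0},
    {"x": 0.235, "y": -0.418, "z": 0.171, "rx": -0.012, "ry": 0.011, "rz": 0.56, "claw": 1.0},
    {"x": 0.235, "y": -0.418, "z": 0.171, "rx": -0.012, "ry": 0.011, "rz": 0.56, "claw": 1.0}
  ]
}}

```text
time: 27.78
tool_pos: [0.4629, 0.3614, 0.1377]
tool_rot: [3.141, 0.003, 0.085]
contact_force: [0.2, -0.4, 0.4]
opening: 0.0916
grip_force: 0.0
```

```bash
python3 chk.py top
python3 - <<'E'
from h import *
im,X,v=cloud('scene'); cv2.imwrite('pics/s2.png',im)
m=v&(X[...,2]>.02)&(X[...,2]<.075)&(abs(X[...,0]-.461)<.08)&(abs(X[...,1]-.3635)<.06)
print(m.sum(),np.percentile(X[m],[2,50,98],axis=0))
print(move([.461,.3635,.015],np.deg2rad(5)))
E
```

```text
1803 x [0.01 0.15] top at x 0.125 y [-0.055  0.054] z 0.059
627 [[0.41585962 0.33743701 0.02424237]
 [0.47954281 0.36735437 0.05136318]
 [0.51927783 0.39410346 0.0593938 ]]
(array([-0.0029, -0.0049,  0.1655]), array([ 0.0003,  0.0011, -0.006 ]))
```

Call:
{"api": "step_arm", "payload": {
  "squeeze": 20,
  "steps": [
    {"x": -0.002, "y": -0.003, "z": 0.05, "rx": 0.0, "ry": 0.0, "rz": -0.005, "claw": 1.0},
    {"x": -0.002, "y": -0.003, "z": 0.1, "rx": 0.0, "ry": 0.0, "rz": -0.005, "claw": 1.0},
    {"x": -0.002, "y": -0.003, "z": 0.145, "rx": 0.0, "ry": 0.0, "rz": -0.005, "claw": 1.0},
    {"x": -0.002, "y": -0.003, "z": 0.165, "rx": 0.0, "ry": 0.0, "rz": -0.005, "claw": 1.0},
    {"x": -0.002, "y": -0.003, "z": 0.165, "rx": 0.0, "ry": 0.0, "rz": -0.005, "claw": 1.0},
    {"x": -0.002, "y": -0.003, "z": 0.165, "rx": 0.0, "ry": 0.0, "rz": -0.005, "claw": -1.0},
    {"x": -0.002, "y": -0.003, "z": 0.165, "rx": 0.0, "ry": 0.0, "rz": -0.005, "claw": -1.0},
    {"x": -0.002, "y": -0.003, "z": 0.165, "rx": 0.0, "ry": 0.0, "rz": -0.005, "claw": -1.0},
    {"x": -0.002, "y": -0.003, "z": 0.165, "rx": 0.0, "ry": 0.0, "rz": -0.005, "claw": -1.0},
    {"x": -0.002, "y": -0.003, "z": 0.165, "rx": 0.0, "ry": 0.0, "rz": -0.005, "claw": -1.0},
    {"x": -0.002, "y": -0.003, "z": 0.165, "rx": 0.0, "ry": 0.0, "rz": -0.005, "claw": -1.0},
    {"x": -0.002, "y": -0.003, "z": 0.165, "rx": 0.0, "ry": 0.0, "rz": -0.005, "claw": -1.0}
  ]
}}

```text
time: 28.88
tool_pos: [0.4615, 0.3638, 0.0164]
tool_rot: [-3.141, -0.001, 0.088]
contact_force: [-0.4, -0.8, 5.7]
opening: 0.0579
grip_force: 20.0
```

Call:
{"api": "step_arm", "payload": {
  "steps": [
    {"x": 0.0, "y": 0.0, "z": 0.0, "rx": 0.0, "ry": 0.0, "rz": 0.0, "claw": -1.0},
    {"x": 0.0, "y": 0.0, "z": -0.05, "rx": 0.0, "ry": 0.0, "rz": 0.0, "claw": -1.0},
    {"x": 0.0, "y": 0.0, "z": -0.1, "rx": 0.0, "ry": 0.0, "rz": 0.0, "claw": -1.0},
    {"x": 0.0, "y": 0.0, "z": -0.15, "rx": 0.0, "ry": 0.0, "rz": 0.0, "claw": -1.0},
    {"x": 0.0, "y": 0.0, "z": -0.2, "rx": 0.0, "ry": 0.0, "rz": 0.0, "claw": -1.0},
    {"x": 0.0, "y": 0.0, "z": -0.25, "rx": 0.0, "ry": 0.0, "rz": 0.0, "claw": -1.0}
  ]
}}

```text
time: 29.38
tool_pos: [0.4604, 0.363, 0.204]
tool_rot: [3.141, 0.003, 0.088]
contact_force: [0.2, 0.5, -2.6]
opening: 0.0574
grip_force: 20.0
```

Run:
```python
from h import *
s=robot.observe();print(s['tool_pos'],s['grip_force'],s['opening'])
print(move([.51,-.06,.26],np.deg2rad(30)))
```

```text
[0.46039732 0.36299683 0.20403466] 19.990354478359222 0.057402475985830315
(array([ 0.0164,  0.5677, -0.0744]), array([-1.000e-04,  3.500e-03, -5.552e-01]))
```

Call:
{"api": "step_arm", "payload": {
  "steps": [
    {"x": 0.016, "y": 0.568, "z": -0.075, "rx": 0.0, "ry": 0.0, "rz": -0.555, "claw": -1.0},
    {"x": 0.016, "y": 0.568, "z": -0.075, "rx": 0.0, "ry": 0.0, "rz": -0.555, "claw": -1.0},
    {"x": 0.016, "y": 0.568, "z": -0.075, "rx": 0.0, "ry": 0.0, "rz": -0.555, "claw": -1.0},
    {"x": 0.016, "y": 0.568, "z": -0.075, "rx": 0.0, "ry": 0.0, "rz": -0.555, "claw": -1.0},
    {"x": 0.016, "y": 0.568, "z": -0.075, "rx": 0.0, "ry": 0.0, "rz": -0.555, "claw": -1.0},
    {"x": 0.016, "y": 0.568, "z": -0.075, "rx": 0.0, "ry": 0.0, "rz": -0.555, "claw": -1.0},
    {"x": 0.016, "y": 0.568, "z": -0.075, "rx": 0.0, "ry": 0.0, "rz": -0.555, "claw": -1.0},
    {"x": 0.016, "y": 0.568, "z": -0.075, "rx": 0.0, "ry": 0.0, "rz": -0.555, "claw": -1.0},
    {"x": 0.016, "y": 0.568, "z": -0.075, "rx": 0.0, "ry": 0.0, "rz": -0.555, "claw": -1.0},
    {"x": 0.016, "y": 0.568, "z": -0.075, "rx": 0.0, "ry": 0.0, "rz": -0.555, "claw": -1.0},
    {"x": 0.016, "y": 0.568, "z": -0.075, "rx": 0.0, "ry": 0.0, "rz": -0.555, "claw": -1.0},
    {"x": 0.016, "y": 0.568, "z": -0.075, "rx": 0.0, "ry": 0.0, "rz": -0.555, "claw": -1.0}
  ]
}}

```text
time: 30.38
tool_pos: [0.5106, -0.0644, 0.2589]
tool_rot: [3.141, 0.002, 0.518]
contact_force: [0.2, 1.0, -2.7]
opening: 0.0576
grip_force: 20.0
```

Run:
```python
from h import *
print(robot.observe()['grip_force'],movec([.228,0,.1]))
```

```text
19.990735352039337 (array([-0.0595,  0.2831,  0.1005]), array([-0.2851,  0.0561, -0.4728]))
```

Call:
{"api": "step_arm", "payload": {
  "steps": [
    {"x": -0.06, "y": 0.283, "z": 0.1, "rx": -0.285, "ry": 0.056, "rz": -0.473, "claw": -1.0},
    {"x": -0.06, "y": 0.283, "z": 0.1, "rx": -0.285, "ry": 0.056, "rz": -0.473, "claw": -1.0},
    {"x": -0.06, "y": 0.283, "z": 0.1, "rx": -0.285, "ry": 0.056, "rz": -0.473, "claw": -1.0},
    {"x": -0.06, "y": 0.283, "z": 0.1, "rx": -0.285, "ry": 0.056, "rz": -0.473, "claw": -1.0},
    {"x": -0.06, "y": 0.283, "z": 0.1, "rx": -0.285, "ry": 0.056, "rz": -0.473, "claw": -1.0},
    {"x": -0.06, "y": 0.283, "z": 0.1, "rx": -0.285, "ry": 0.056, "rz": -0.473, "claw": -1.0},
    {"x": -0.06, "y": 0.283, "z": 0.1, "rx": -0.285, "ry": 0.056, "rz": -0.473, "claw": -1.0},
    {"x": -0.06, "y": 0.283, "z": 0.1, "rx": -0.285, "ry": 0.056, "rz": -0.473, "claw": -1.0},
    {"x": -0.06, "y": 0.283, "z": 0.1, "rx": -0.285, "ry": 0.056, "rz": -0.473, "claw": -1.0},
    {"x": -0.06, "y": 0.283, "z": 0.1, "rx": -0.285, "ry": 0.056, "rz": -0.473, "claw": -1.0},
    {"x": -0.06, "y": 0.283, "z": 0.1, "rx": -0.285, "ry": 0.056, "rz": -0.473, "claw": -1.0},
    {"x": -0.06, "y": 0.283, "z": 0.13, "rx": -0.285, "ry": 0.056, "rz": -0.473, "claw": -1.0}
  ]
}}

```text
time: 31.38
tool_pos: [0.5803, -0.2666, 0.1668]
tool_rot: [2.905, -0.003, 0.898]
contact_force: [1.3, -1.3, -2.2]
opening: 0.0571
grip_force: 20.0
```

```bash
sed -i 's/movec(\[.225/movec([.228/' held.py; python3 held.py .0185
```

```text
TCP [0.2185 0.0049 0.0768] can end tool x [0.0544 0.0549] wall [0.0609 0.0682]
can centre tool x -0.0001
(array([-0.0063,  0.0129,  0.0777]), array([-0.0035, -0.0034,  0.0076]))
```

Call:
{"api": "step_arm", "payload": {
  "steps": [
    {"x": -0.006, "y": 0.013, "z": 0.0, "rx": -0.003, "ry": -0.003, "rz": 0.008, "claw": -1.0},
    {"x": -0.006, "y": 0.013, "z": 0.0, "rx": -0.003, "ry": -0.003, "rz": 0.008, "claw": -1.0},
    {"x": -0.006, "y": 0.013, "z": 0.01, "rx": -0.003, "ry": -0.003, "rz": 0.008, "claw": -1.0}
  ]
}}

```text
time: 31.68
tool_pos: [0.585, -0.2778, 0.1592]
tool_rot: [2.908, -0.001, 0.89]
contact_force: [0.5, -0.1, -2.7]
opening: 0.0574
grip_force: 20.0
```

```bash
python3 held.py .0185
```

```text
TCP [ 0.2309 -0.0004  0.0712] can end tool x [0.0539 0.0545] wall [0.0607 0.0681]
can centre tool x -0.0005
(array([ 0.0017, -0.0041,  0.0702]), array([ 0.0035, -0.0003, -0.0023]))
```

Call:
{"api": "step_arm", "payload": {
  "steps": [
    {"x": 0.001, "y": -0.004, "z": 0.03, "rx": 0.0, "ry": 0.0, "rz": -0.002, "claw": -1.0},
    {"x": 0.001, "y": -0.004, "z": 0.06, "rx": 0.0, "ry": 0.0, "rz": -0.002, "claw": -1.0},
    {"x": 0.001, "y": -0.004, "z": 0.07, "rx": 0.0, "ry": 0.0, "rz": -0.002, "claw": -1.0},
    {"x": 0.001, "y": -0.004, "z": 0.071, "rx": 0.0, "ry": 0.0, "rz": -0.002, "claw": -1.0},
    {"x": 0.001, "y": -0.004, "z": 0.071, "rx": 0.0, "ry": 0.0, "rz": -0.002, "claw": 1.0},
    {"x": 0.001, "y": -0.004, "z": 0.071, "rx": 0.0, "ry": 0.0, "rz": -0.002, "claw": 1.0},
    {"x": 0.001, "y": -0.004, "z": 0.071, "rx": 0.0, "ry": 0.0, "rz": -0.002, "claw": 1.0},
    {"x": 0.001, "y": -0.004, "z": 0.071, "rx": 0.0, "ry": 0.0, "rz": -0.002, "claw": 1.0},
    {"x": 0.001, "y": -0.004, "z": 0.071, "rx": 0.0, "ry": 0.0, "rz": -0.002, "claw": 1.0},
    {"x": 0.001, "y": -0.004, "z": 0.071, "rx": 0.0, "ry": 0.0, "rz": -0.002, "claw": 1.0},
    {"x": 0.001, "y": -0.004, "z": 0.03, "rx": 0.0, "ry": 0.0, "rz": -0.002, "claw": 1.0}
  ]
}}

```text
time: 32.65
tool_pos: [0.5831, -0.2764, 0.1284]
tool_rot: [2.923, 0.001, 0.891]
contact_force: [-0.4, 0.1, -0.1]
opening: 0.0915
grip_force: 0.0
```

Call:
{"api": "step_arm", "payload": {
  "steps": [
    {"x": 0.0, "y": 0.0, "z": -0.05, "rx": 0.0, "ry": 0.0, "rz": 0.0, "claw": 1.0},
    {"x": 0.0, "y": 0.0, "z": -0.1, "rx": 0.0, "ry": 0.0, "rz": 0.0, "claw": 1.0},
    {"x": 0.0, "y": 0.0, "z": -0.15, "rx": 0.0, "ry": 0.0, "rz": 0.0, "claw": 1.0}
  ]
}}

```text
time: 32.9
tool_pos: [0.5653, -0.2612, 0.245]
tool_rot: [2.913, -0.0, 0.891]
contact_force: [0.9, -0.5, -0.6]
opening: 0.0922
grip_force: 0.0
```

```bash
python3 chk.py wrist
python3 - <<'E'
from h import *
D=np.load('top0.npz'); im=D['im']
cv2.imwrite('pics/timer.png',cv2.resize(im[90:145,225:295],(700,550),interpolation=cv2.INTER_CUBIC))
print(move([.60,-.05,.27],np.deg2rad(30)))
E
```

```text
22693 x [0.009 0.206] top at x 0.13 y [-0.05   0.054] z 0.058
(array([ 0.2474, -0.1346, -0.0541]), array([ 0.3036, -0.0593,  0.4664]))
```

View pics/timer.png

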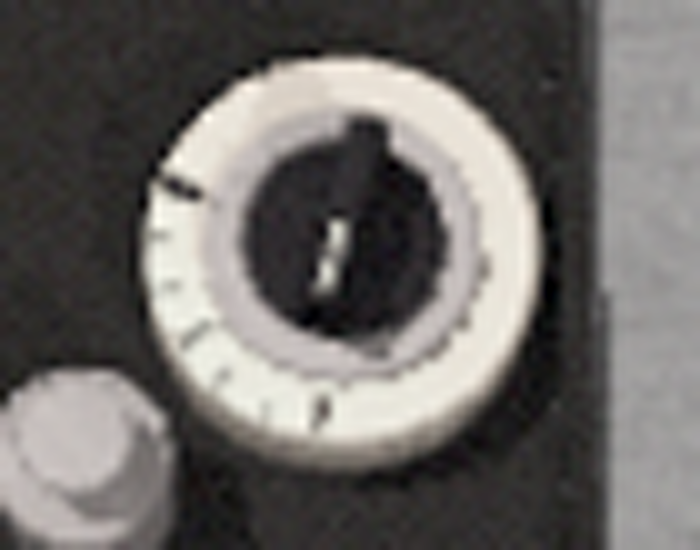

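Run:
```python
from h import *
print(move([.60,-.05,.27],np.deg2rad(88)))
```

```text
(array([ 0.2474, -0.1346, -0.0541]), array([ 0.2978,  0.0965, -0.8161]))
```

Call:
{"api": "step_arm", "payload": {
  "steps": [
    {"x": 0.247, "y": -0.135, "z": -0.054, "rx": 0.298, "ry": 0.096, "rz": -0.816, "claw": 0.1},
    {"x": 0.247, "y": -0.135, "z": -0.054, "rx": 0.298, "ry": 0.096, "rz": -0.816, "claw": 0.1},
    {"x": 0.247, "y": -0.135, "z": -0.054, "rx": 0.298, "ry": 0.096, "rz": -0.816, "claw": 0.1},
    {"x": 0.247, "y": -0.135, "z": -0.054, "rx": 0.298, "ry": 0.096, "rz": -0.816, "claw": 0.1},
    {"x": 0.247, "y": -0.135, "z": -0.054, "rx": 0.298, "ry": 0.096, "rz": -0.816, "claw": 0.1},
    {"x": 0.247, "y": -0.135, "z": -0.054, "rx": 0.298, "ry": 0.096, "rz": -0.816, "claw": 0.1},
    {"x": 0.247, "y": -0.135, "z": -0.054, "rx": 0.298, "ry": 0.096, "rz": -0.816, "claw": 0.1},
    {"x": 0.247, "y": -0.135, "z": -0.054, "rx": 0.298, "ry": 0.096, "rz": -0.816, "claw": 0.1}
  ]
}}

```text
time: 33.62
tool_pos: [0.5985, -0.0497, 0.2595]
tool_rot: [-3.13, -0.005, 1.534]
contact_force: [-1.0, -0.0, -0.3]
opening: 0.0513
grip_force: 0.0
```

Run:
```python
from h import *
print(move([.58,.015,.27],np.deg2rad(120)))
```

```text
(array([ 0.0854, -0.0279, -0.0132]), array([-0.0125, -0.0108, -0.7131]))
```

Run:
```python
from h import *
print(move([.683,-.049,.25],np.deg2rad(110)))
```

```text
(array([0.005 , 0.1127, 0.0114]), array([-0.0133, -0.0096, -0.4908]))
```

Call:
{"api": "step_arm", "payload": {
  "steps": [
    {"x": 0.005, "y": 0.113, "z": 0.011, "rx": -0.013, "ry": -0.01, "rz": -0.491, "claw": 0.1},
    {"x": 0.005, "y": 0.113, "z": 0.011, "rx": -0.013, "ry": -0.01, "rz": -0.491, "claw": 0.1},
    {"x": 0.005, "y": 0.113, "z": 0.011, "rx": -0.013, "ry": -0.01, "rz": -0.491, "claw": 0.1},
    {"x": 0.005, "y": 0.113, "z": 0.011, "rx": -0.013, "ry": -0.01, "rz": -0.491, "claw": 0.1},
    {"x": 0.005, "y": 0.113, "z": 0.011, "rx": -0.013, "ry": -0.01, "rz": -0.491, "claw": 0.1}
  ]
}}

```text
time: 34.03
tool_pos: [0.6823, -0.0505, 0.25]
tool_rot: [-3.14, -0.001, 1.915]
contact_force: [-0.7, -0.8, -0.3]
opening: 0.0508
grip_force: 0.0
```

```bash
cat > tim.py <<'E'
from h import *
im,X,v=cloud('wrist'); cv2.imwrite('pics/timer2.png',im); np.savez('t2.npz',im=im,X=X,v=v)
near=v&(np.hypot(X[...,0]-.653,X[...,1]-.036)<.07)
B=X[near&(X[...,2]>.076)&(X[...,2]<.095)]; rc=cv2.minAreaRect((B[:,:2]*1000).astype(np.float32)); print('bar',len(B),rc,np.median(B[:,2]))
W=near&(X[...,2]>.030)&(X[...,2]<.046); P=X[W]
(cx,cy),r=cv2.minEnclosingCircle((P[:,:2]*1000).astype(np.float32)); print('case',cx,cy,r,np.median(P[:,2]))
# unroll case face in polar: angle(deg) vs darkness at radius 40..60
c=np.array([cx,cy])/1000; d=P[:,:2]-c; rad=np.hypot(*d.T); ang=np.rad2deg(np.arctan2(d[:,1],d[:,0]))%360; g=im[W].mean(1)
s=(rad>.046)&(rad<.058); h=[np.percentile(g[s&(abs(ang-a)<1.5)],15) if (s&(abs(ang-a)<1.5)).sum()>3 else -1 for a in range(360)]
print([(a,int(x)) for a,x in enumerate(h) if 0<=x<np.median(h)-35])
# zoom
u=np.argwhere(near); a,b=u.min(0),u.max(0); cv2.imwrite('pics/timer3.png',cv2.resize(im[a[0]:b[0],a[1]:b[1]],None,fx=4,fy=4,interpolation=cv2.INTER_CUBIC)[:600,:800])
E
python3 tim.py; python3 chk.py top
```

```text
bar 864 ((652.4530639648438, 36.746986389160156), (14.118453979492188, 60.79087829589844), 73.20598602294922) 0.08193077160200044
case 652.3239135742188 36.807167053222656 62.34572982788086 0.03881459290409928
[(65, 128), (66, 60), (67, 48), (68, 47), (69, 47), (70, 51), (71, 102), (72, 209), (85, 216), (86, 217), (102, 213), (103, 214), (118, 140), (119, 76), (120, 76), (121, 77), (122, 196), (136, 215), (137, 199), (138, 202), (153, 186), (154, 182), (155, 190), (169, 183), (170, 82), (171, 69), (172, 69), (173, 114)]
2066 x [0.022 0.206] top at x 0.138 y [-0.056  0.052] z 0.06
```

View pics/timer3.png

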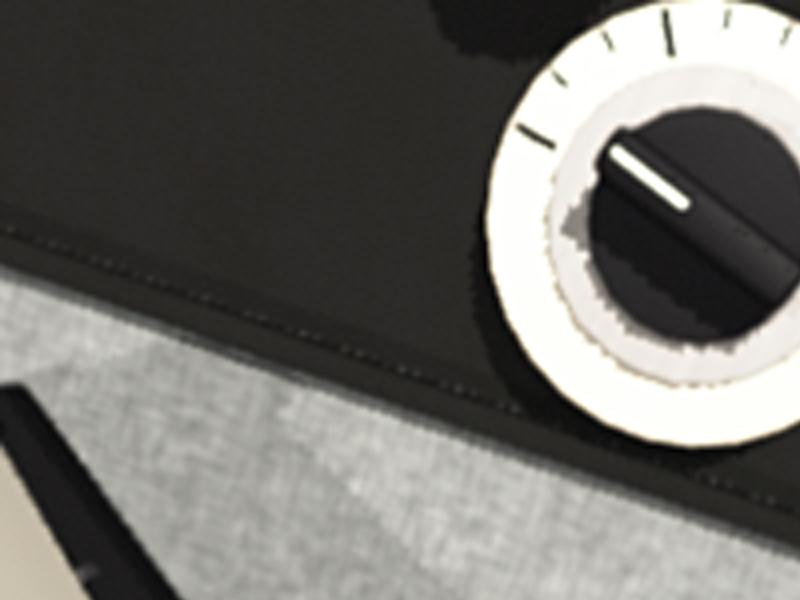

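Run:
```python
from h import *
print(move([.6525,.0368,.15],np.deg2rad(150)))
```

```text
(array([0.1222, 0.0019, 0.1359]), array([ 7.000e-04,  5.000e-04, -8.945e-01]))
```

Call:
{"api": "step_arm", "payload": {
  "steps": [
    {"x": 0.122, "y": 0.002, "z": 0.136, "rx": 0.0, "ry": 0.0, "rz": -0.895, "claw": 0.1},
    {"x": 0.122, "y": 0.002, "z": 0.136, "rx": 0.0, "ry": 0.0, "rz": -0.895, "claw": 0.1},
    {"x": 0.122, "y": 0.002, "z": 0.136, "rx": 0.0, "ry": 0.0, "rz": -0.895, "claw": 0.1},
    {"x": 0.122, "y": 0.002, "z": 0.136, "rx": 0.0, "ry": 0.0, "rz": -0.895, "claw": 0.1},
    {"x": 0.122, "y": 0.002, "z": 0.136, "rx": 0.0, "ry": 0.0, "rz": -0.895, "claw": 0.1},
    {"x": 0.122, "y": 0.002, "z": 0.136, "rx": 0.0, "ry": 0.0, "rz": -0.895, "claw": 0.1},
    {"x": 0.122, "y": 0.002, "z": 0.136, "rx": 0.0, "ry": 0.0, "rz": -0.895, "claw": 0.1},
    {"x": 0.122, "y": 0.002, "z": 0.136, "rx": 0.0, "ry": 0.0, "rz": -0.895, "claw": 0.1}
  ]
}}

```text
time: 34.8
tool_pos: [0.6527, 0.0372, 0.1504]
tool_rot: [3.141, 0.001, 2.619]
contact_force: [-0.6, -0.1, 0.1]
opening: 0.0506
grip_force: 0.0
```

Run:
```python
from h import *
print(robot.observe()['qpos'],move([.6525,.0368,.058],np.deg2rad(163.2)))
```

```text
[-6.03144392e-02  6.38666572e-01  1.24428020e+00  3.89411028e-04
  1.25705655e+00 -1.10854503e+00] (array([ 1.000e-04, -8.000e-04,  1.232e-01]), array([ 0.0011,  0.0017, -0.2922]))
```

Call:
{"api": "step_arm", "payload": {
  "squeeze": 25,
  "steps": [
    {"x": 0.0, "y": -0.001, "z": 0.0, "rx": 0.0, "ry": 0.0, "rz": -0.292, "claw": 0.1},
    {"x": 0.0, "y": -0.001, "z": 0.0, "rx": 0.0, "ry": 0.0, "rz": -0.292, "claw": 0.1},
    {"x": 0.0, "y": -0.001, "z": 0.05, "rx": 0.0, "ry": 0.0, "rz": -0.292, "claw": 0.1},
    {"x": 0.0, "y": -0.001, "z": 0.1, "rx": 0.0, "ry": 0.0, "rz": -0.292, "claw": 0.1},
    {"x": 0.0, "y": -0.001, "z": 0.122, "rx": 0.0, "ry": 0.0, "rz": -0.292, "claw": 0.1},
    {"x": 0.0, "y": -0.001, "z": 0.122, "rx": 0.0, "ry": 0.0, "rz": -0.292, "claw": -1.0},
    {"x": 0.0, "y": -0.001, "z": 0.122, "rx": 0.0, "ry": 0.0, "rz": -0.292, "claw": -1.0},
    {"x": 0.0, "y": -0.001, "z": 0.122, "rx": 0.0, "ry": 0.0, "rz": -0.292, "claw": -1.0},
    {"x": 0.0, "y": -0.001, "z": 0.122, "rx": 0.0, "ry": 0.0, "rz": -0.292, "claw": -1.0},
    {"x": 0.0, "y": -0.001, "z": 0.122, "rx": 0.0, "ry": 0.0, "rz": -0.292, "claw": -1.0},
    {"x": 0.0, "y": -0.001, "z": 0.122, "rx": 0.0, "ry": 0.0, "rz": -0.292, "claw": -1.0},
    {"x": 0.0, "y": -0.001, "z": 0.122, "rx": 0.0, "ry": 0.0, "rz": -0.292, "claw": -1.0}
  ]
}}

```text
time: 35.8
tool_pos: [0.6523, 0.0359, 0.0576]
tool_rot: [-3.14, -0.001, 2.853]
contact_force: [-2.1, -4.4, 4.0]
opening: 0.0134
grip_force: 25.0
```

Call:
{"api": "step_arm", "payload": {
  "steps": [
    {"x": 0.0, "y": 0.0, "z": 0.0, "rx": 0.0, "ry": 0.0, "rz": 0.0, "claw": -1.0},
    {"x": 0.0, "y": 0.0, "z": 0.0, "rx": 0.0, "ry": 0.0, "rz": 0.0, "claw": -1.0}
  ]
}}

```text
time: 35.97
tool_pos: [0.6523, 0.0359, 0.0576]
tool_rot: [-3.14, -0.001, 2.853]
contact_force: [-2.3, -4.4, 3.3]
opening: 0.0139
grip_force: 25.0
```

Call:
{"api": "step_arm", "payload": {
  "steps": [
    {"x": 0.0, "y": 0.0, "z": 0.0, "rx": 0.0, "ry": 0.0, "rz": 0.1, "claw": -1.0},
    {"x": 0.0, "y": 0.0, "z": 0.0, "rx": 0.0, "ry": 0.0, "rz": 0.2, "claw": -1.0},
    {"x": 0.0, "y": 0.0, "z": 0.0, "rx": 0.0, "ry": 0.0, "rz": 0.3, "claw": -1.0},
    {"x": 0.0, "y": 0.0, "z": 0.0, "rx": 0.0, "ry": 0.0, "rz": 0.4, "claw": -1.0},
    {"x": 0.0, "y": 0.0, "z": 0.0, "rx": 0.0, "ry": 0.0, "rz": 0.5, "claw": -1.0},
    {"x": 0.0, "y": 0.0, "z": 0.0, "rx": 0.0, "ry": 0.0, "rz": 0.6, "claw": -1.0},
    {"x": 0.0, "y": 0.0, "z": 0.0, "rx": 0.0, "ry": 0.0, "rz": 0.7, "claw": -1.0},
    {"x": 0.0, "y": 0.0, "z": 0.0, "rx": 0.0, "ry": 0.0, "rz": 0.8, "claw": -1.0},
    {"x": 0.0, "y": 0.0, "z": 0.0, "rx": 0.0, "ry": 0.0, "rz": 0.9, "claw": -1.0},
    {"x": 0.0, "y": 0.0, "z": 0.0, "rx": 0.0, "ry": 0.0, "rz": 1.0, "claw": -1.0}
  ]
}}

```text
time: 36.8
tool_pos: [0.652, 0.0355, 0.0576]
tool_rot: [-3.139, 0.001, 2.064]
contact_force: [-4.7, -6.3, 4.4]
opening: 0.0139
grip_force: 25.0
```

Call:
{"api": "step_arm", "payload": {
  "steps": [
    {"x": 0.0, "y": 0.0, "z": 0.0, "rx": 0.0, "ry": 0.0, "rz": 0.1, "claw": -1.0},
    {"x": 0.0, "y": 0.0, "z": 0.0, "rx": 0.0, "ry": 0.0, "rz": 0.2, "claw": -1.0},
    {"x": 0.0, "y": 0.0, "z": 0.0, "rx": 0.0, "ry": 0.0, "rz": 0.3, "claw": -1.0},
    {"x": 0.0, "y": 0.0, "z": 0.0, "rx": 0.0, "ry": 0.0, "rz": 0.4, "claw": -1.0},
    {"x": 0.0, "y": 0.0, "z": 0.0, "rx": 0.0, "ry": 0.0, "rz": 0.5, "claw": -1.0},
    {"x": 0.0, "y": 0.0, "z": 0.0, "rx": 0.0, "ry": 0.0, "rz": 0.6, "claw": -1.0},
    {"x": 0.0, "y": 0.0, "z": 0.0, "rx": 0.0, "ry": 0.0, "rz": 0.7, "claw": -1.0},
    {"x": 0.0, "y": 0.0, "z": 0.0, "rx": 0.0, "ry": 0.0, "rz": 0.8, "claw": -1.0},
    {"x": 0.0, "y": 0.0, "z": 0.0, "rx": 0.0, "ry": 0.0, "rz": 0.9, "claw": -1.0},
    {"x": 0.0, "y": 0.0, "z": 0.0, "rx": 0.0, "ry": 0.0, "rz": 1.0, "claw": -1.0}
  ]
}}

```text
time: 37.63
tool_pos: [0.6514, 0.0354, 0.0576]
tool_rot: [-3.139, 0.002, 1.278]
contact_force: [-6.1, -6.4, 5.7]
opening: 0.0134
grip_force: 25.0
```

Call:
{"api": "step_arm", "payload": {
  "steps": [
    {"x": 0.0, "y": 0.0, "z": 0.0, "rx": 0.0, "ry": 0.0, "rz": 0.1, "claw": -1.0},
    {"x": 0.0, "y": 0.0, "z": 0.0, "rx": 0.0, "ry": 0.0, "rz": 0.2, "claw": -1.0},
    {"x": 0.0, "y": 0.0, "z": 0.0, "rx": 0.0, "ry": 0.0, "rz": 0.28, "claw": -1.0},
    {"x": 0.0, "y": 0.0, "z": 0.0, "rx": 0.0, "ry": 0.0, "rz": 0.28, "claw": -1.0},
    {"x": 0.0, "y": 0.0, "z": 0.0, "rx": 0.0, "ry": 0.0, "rz": 0.28, "claw": -1.0}
  ]
}}

```text
time: 38.05
tool_pos: [0.6513, 0.0355, 0.0576]
tool_rot: [-3.139, 0.003, 1.062]
contact_force: [-6.1, -6.7, 6.2]
opening: 0.0137
grip_force: 25.0
```

Call:
{"api": "step_arm", "payload": {
  "steps": [
    {"x": 0.0, "y": 0.0, "z": 0.0, "rx": 0.0, "ry": 0.0, "rz": -0.1, "claw": -1.0},
    {"x": 0.0, "y": 0.0, "z": 0.0, "rx": 0.0, "ry": 0.0, "rz": -0.2, "claw": -1.0},
    {"x": 0.0, "y": 0.0, "z": 0.0, "rx": 0.0, "ry": 0.0, "rz": -0.3, "claw": -1.0},
    {"x": 0.0, "y": 0.0, "z": 0.0, "rx": 0.0, "ry": 0.0, "rz": -0.4, "claw": -1.0},
    {"x": 0.0, "y": 0.0, "z": 0.0, "rx": 0.0, "ry": 0.0, "rz": -0.5, "claw": -1.0},
    {"x": 0.0, "y": 0.0, "z": 0.0, "rx": 0.0, "ry": 0.0, "rz": -0.6, "claw": -1.0},
    {"x": 0.0, "y": 0.0, "z": 0.0, "rx": 0.0, "ry": 0.0, "rz": -0.7, "claw": -1.0},
    {"x": 0.0, "y": 0.0, "z": 0.0, "rx": 0.0, "ry": 0.0, "rz": -0.8, "claw": -1.0},
    {"x": 0.0, "y": 0.0, "z": 0.0, "rx": 0.0, "ry": 0.0, "rz": -0.9, "claw": -1.0},
    {"x": 0.0, "y": 0.0, "z": 0.0, "rx": 0.0, "ry": 0.0, "rz": -1.0, "claw": -1.0}
  ]
}}

```text
time: 38.88
tool_pos: [0.6518, 0.0355, 0.0576]
tool_rot: [-3.139, 0.001, 1.851]
contact_force: [-4.6, -6.9, 5.1]
opening: 0.014
grip_force: 25.0
```

Call:
{"api": "step_arm", "payload": {
  "steps": [
    {"x": 0.0, "y": 0.0, "z": 0.0, "rx": 0.0, "ry": 0.0, "rz": -0.1, "claw": -1.0},
    {"x": 0.0, "y": 0.0, "z": 0.0, "rx": 0.0, "ry": 0.0, "rz": -0.2, "claw": -1.0},
    {"x": 0.0, "y": 0.0, "z": 0.0, "rx": 0.0, "ry": 0.0, "rz": -0.3, "claw": -1.0},
    {"x": 0.0, "y": 0.0, "z": 0.0, "rx": 0.0, "ry": 0.0, "rz": -0.31, "claw": -1.0},
    {"x": 0.0, "y": 0.0, "z": 0.0, "rx": 0.0, "ry": 0.0, "rz": -0.31, "claw": -1.0},
    {"x": 0.0, "y": 0.0, "z": 0.0, "rx": 0.0, "ry": 0.0, "rz": -0.31, "claw": -1.0}
  ]
}}

```text
time: 39.38
tool_pos: [0.652, 0.0355, 0.0576]
tool_rot: [-3.139, 0.0, 2.091]
contact_force: [-3.8, -5.6, 4.3]
opening: 0.0136
grip_force: 25.0
```

Call:
{"api": "step_arm", "payload": {
  "steps": [
    {"x": 0.0, "y": 0.0, "z": 0.0, "rx": 0.0, "ry": 0.0, "rz": 0.0, "claw": 0.1},
    {"x": 0.0, "y": 0.0, "z": 0.0, "rx": 0.0, "ry": 0.0, "rz": 0.0, "claw": 0.1},
    {"x": 0.0, "y": 0.0, "z": 0.0, "rx": 0.0, "ry": 0.0, "rz": 0.0, "claw": 0.1},
    {"x": 0.0, "y": 0.0, "z": 0.0, "rx": 0.0, "ry": 0.0, "rz": 0.0, "claw": 0.1},
    {"x": 0.0, "y": 0.0, "z": -0.05, "rx": 0.0, "ry": 0.0, "rz": 0.0, "claw": 0.1},
    {"x": 0.0, "y": 0.0, "z": -0.1, "rx": 0.0, "ry": 0.0, "rz": 0.0, "claw": 0.1},
    {"x": 0.0, "y": 0.0, "z": -0.15, "rx": 0.0, "ry": 0.0, "rz": 0.0, "claw": 0.1},
    {"x": -0.05, "y": 0.0, "z": -0.2, "rx": 0.0, "ry": 0.0, "rz": 0.0, "claw": 0.1},
    {"x": -0.1, "y": 0.0, "z": -0.25, "rx": 0.0, "ry": 0.0, "rz": 0.0, "claw": 0.1},
    {"x": -0.13, "y": 0.0, "z": -0.25, "rx": 0.0, "ry": 0.0, "rz": 0.0, "claw": 0.1},
    {"x": -0.13, "y": 0.0, "z": -0.25, "rx": 0.0, "ry": 0.0, "rz": 0.0, "claw": 0.1},
    {"x": -0.13, "y": 0.0, "z": -0.25, "rx": 0.0, "ry": 0.0, "rz": 0.0, "claw": 0.1}
  ]
}}

```text
time: 40.38
tool_pos: [0.7019, -0.0495, 0.245]
tool_rot: [3.14, 0.0, 2.089]
contact_force: [-1.1, 1.3, -0.6]
opening: 0.0502
grip_force: 0.0
```

```bash
python3 tim.py; python3 chk.py top; python3 can_now.py
python3 - <<'E'
from h import *
s=robot.observe(); print(s['contact_force'],s['tool_pos'],s['time'])
E
```

```text
bar 883 ((652.154052734375, 36.281982421875), (13.227032661437988, 59.4963493347168), 29.88517189025879) 0.08204900008268112
case 652.3869018554688 36.75525665283203 62.18719482421875 0.038748555788582634
[(65, 187), (66, 94), (67, 50), (68, 45), (69, 45), (70, 45), (71, 66), (72, 136), (102, 216), (103, 209), (119, 97), (120, 97), (121, 98), (122, 133), (137, 202), (138, 216), (153, 216), (154, 202), (169, 159), (170, 73), (171, 74), (172, 74), (173, 174)]
2158 x [0.031 0.206] top at x 0.135 y [-0.055  0.053] z 0.06
[0.3775 0.0911] [np.float64(35.0), np.float64(180.0)] 90.0 0.671 12920
[0.5846 0.1183] [np.float64(30.0), np.float64(31.0)] 178.9 0.091 294
[ 0.19703192  1.18664149 -0.71337076] [ 0.70030349 -0.04647378  0.24318948] 40.5333
```

View pics/timer2.png

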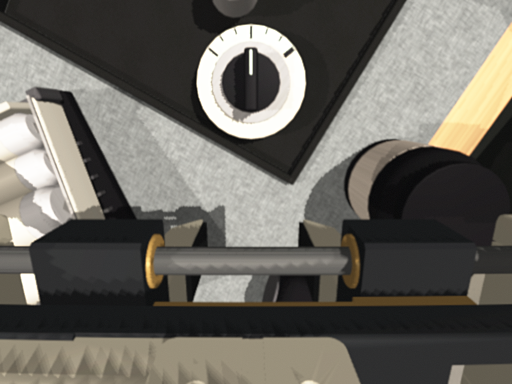

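View pics/topnow.png

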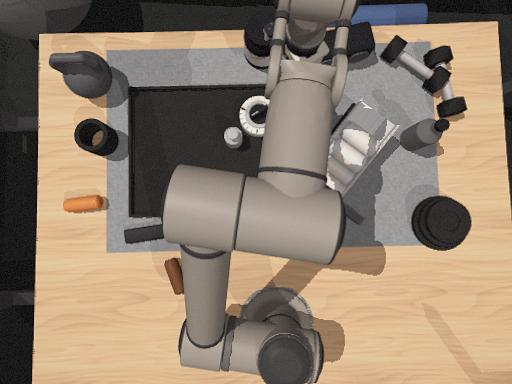

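Call:
{"api": "step_arm", "payload": {
  "steps": [
    {"x": 0.25, "y": 0.0, "z": -0.1, "rx": 0.0, "ry": 0.0, "rz": 0.0, "claw": 0.1},
    {"x": 0.25, "y": 0.0, "z": -0.1, "rx": 0.0, "ry": 0.0, "rz": 0.0, "claw": 0.1},
    {"x": 0.35, "y": -0.1, "z": -0.1, "rx": 0.0, "ry": 0.0, "rz": 0.0, "claw": 0.1},
    {"x": 0.35, "y": -0.1, "z": -0.1, "rx": 0.0, "ry": 0.0, "rz": 0.0, "claw": 0.1},
    {"x": 0.35, "y": -0.1, "z": -0.1, "rx": 0.0, "ry": 0.0, "rz": 0.0, "claw": 0.1},
    {"x": 0.35, "y": -0.1, "z": -0.1, "rx": 0.0, "ry": 0.0, "rz": 0.0, "claw": 0.1},
    {"x": 0.35, "y": -0.1, "z": -0.1, "rx": 0.0, "ry": 0.0, "rz": 0.0, "claw": 0.1},
    {"x": 0.35, "y": -0.1, "z": -0.1, "rx": 0.0, "ry": 0.0, "rz": 0.0, "claw": 0.1},
    {"x": 0.35, "y": -0.1, "z": -0.1, "rx": 0.0, "ry": 0.0, "rz": 0.0, "claw": 0.1},
    {"x": 0.35, "y": -0.1, "z": -0.1, "rx": 0.0, "ry": 0.0, "rz": 0.0, "claw": 0.1}
  ]
}}

```text
time: 41.37
tool_pos: [0.505, 0.1434, 0.3195]
tool_rot: [-3.141, -0.001, 2.093]
contact_force: [-0.0, -0.8, 0.6]
opening: 0.0507
grip_force: 0.0
```

```bash
python3 chk.py top; python3 can_now.py
```

```text
2596 x [0.013 0.205] top at x 0.141 y [-0.055  0.054] z 0.06
[0.4417 0.1337] [np.float64(119.0), np.float64(179.0)] 7.3 0.6901 11753
grip a,b -0.00922361092635204 [-0.02764689  0.00100092  0.02954304]
```

View pics/chk.png

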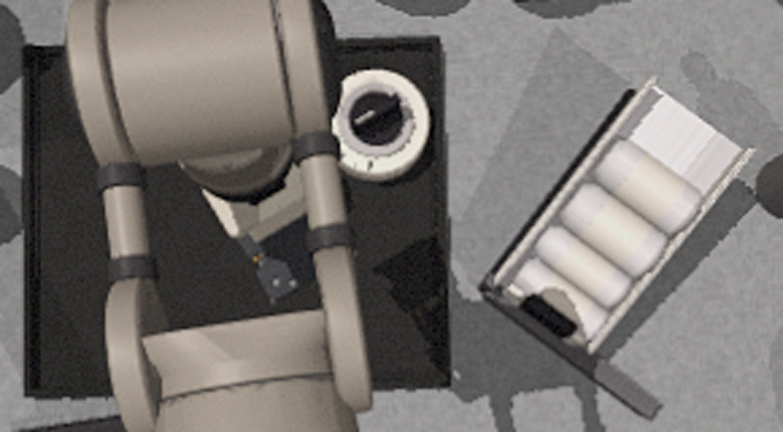

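The crop shows all four cans lying across the ramp, slim ones in front at (555,300) and (590,265), wide ones behind. The gate is across the low end and the pointer is on the 15-minute tick, so I'm handing in.

```bash
python3 -c "
from cell import robot
print(robot.hand_in())"
```

```text
the job is handed in; nothing more can be done
None
```

I handed the job in after about 41 s of robot time (`hand_in()` returned no verdict): the last pictures show the gate closed, both slim cans in front with both wide ones behind, and the timer back at 15 minutes after winding to about 32 (worked out from the wrist angle).

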